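# Put the mixed-up test kit back in its own trays

## Task

The load cell, the USB hub and the small white camera are standing in one another's trays: move the load cell to the blue tray, the hub to the yellow tray and the camera to the red tray, each upright in the middle of its tray with its long side along the tray's long side; the empty green tray may serve as a free spot on the way. Only when these three are home, stand the brass weight upright in the middle of the green tray. Set everything down rather than dropping it, and leave the mouse and the bottle where they are.

Things in the scene. Friction and masses are not known exactly. Their poses are not given: they have to be found in the camera images.
- load_cell: Load cell: dark grey block with a blue-edged front and a short metal stud on top. Body 46 mm (x) x 60 mm (y, its long side) x 42 mm high, the stud reaches 54 mm. Origin at the centre of its underside, z up. Grasp across the 46 mm.
- hub: USB hub: slim grey bar with four ports along it, 32 mm (x) x 104 mm (y, its long side) x 22 mm high. Origin at the centre of its underside, z up. Grasp across the 32 mm.
- camera: Small white camera on a foot: foot 32 mm (x) x 42 mm (y, its long side) x 7 mm; a thin stem carries a round head 28 mm across (x), 32 mm long (y), between 30 and 62 mm above the underside. Origin at the centre of the foot's underside, z up. Grasp the head across x at about 46 mm height.
- weight: Brass calibration weight: 26 mm diameter, 30 mm high with its knob (body up to 20 mm). Stands on the bare desk at the start. Origin at the centre of its underside, z up.
- blue_tray: Fixed low rectangular tray, mid-grey floor with a blue rim: 152 mm long (its y axis) x 108 mm wide (its x axis) outside, 140 x 96 mm inside. Its origin is at desk level (z = 0) under its centre; the floor is 4 mm above the origin, the rim top 7 mm. Home of the load cell.
- yellow_tray: Fixed low rectangular tray, mid-grey floor with a yellow rim: 152 mm long (its y axis) x 108 mm wide (its x axis) outside, 140 x 96 mm inside. Its origin is at desk level (z = 0) under its centre; the floor is 4 mm above the origin, the rim top 7 mm. Home of the USB hub.
- red_tray: Fixed low rectangular tray, mid-grey floor with a red rim: 152 mm long (its y axis) x 108 mm wide (its x axis) outside, 140 x 96 mm inside. Its origin is at desk level (z = 0) under its centre; the floor is 4 mm above the origin, the rim top 7 mm. Home of the camera.
- green_tray: Fixed low rectangular tray, mid-grey floor with a green rim: 152 mm long (its y axis) x 108 mm wide (its x axis) outside, 140 x 96 mm inside. Its origin is at desk level (z = 0) under its centre; the floor is 4 mm above the origin, the rim top 7 mm. Empty at the start; home of the brass weight.
- mouse: Bystander: dark grey computer mouse, 108 x 55 x 37 mm, loose on the desk. Origin at the centre of its underside. Leave it alone.
- bottle: Bystander: white bottle with a red spout, 46 mm diameter, 136 mm high, loose on the desk. Origin at the centre of its underside. Leave it alone. (Not listed: behind the right-hand trays stands a monitor with its back to the robot, tall, nothing of it nearer than x = 0.59; pass the gripper between trays in straight lines on the robot's side of it.)

How it is judged:
By the outcome, as a careful person would: the job done as asked, in the order asked, and still so for the second after the job is handed in, with the robot touching nothing.
It also fails if it takes over 128 s, if anything falls off the work surface, if the arm or the gripper's body presses on something with over 40 N, if the wrist force passes 120 N, or if a joint passes its speed limit or range.

## Robot

A 6-joint arm with a two-finger parallel gripper is mounted at the origin on a cart in front of the work surface, level with it; the furniture and walls round the work are solid. World frame = base frame: x ahead of the robot, y to its left, z up, the work surface at z = 0. Lengths are in m, angles in rad, forces in N, time in s.
With the tool pointing down it reaches from about 0.325 to 0.775 m from the base axis. Payload 9.3 kg.
Tool frame: the origin (TCP) lies midway between the tips of the shut fingers; the grasp point (between the pads) lies 19 mm behind it; z points along the fingers, y is the line along which they close (so a half turn about z gives the same grasp; the last joint's range is limited). The gripper opens to 85 mm and grips with 20 to 120 N. Pads are 22 mm wide; open, the fingers measure 114 mm over their backs; the gripper's body (76 mm by 85 mm) begins 54 mm behind the grasp point. The pads swing forward as they close: fully open they stand 13 mm farther back than shut.
Start: joints at [-1.373, 0.259, 0.021, 1.334, 0, 1.418], TCP at [0.189, -0.517, 0.231] pointing down, gripper open.
Joint ranges: [-3.04, 3.04], [-0.91, 1.82], [-1.04, 1.36], [-1.92, 1.95], [-1.52, 1.45], [-3.14, 3.14]. Speed limits (rad/s): [2.22, 2.22, 2.79, 3.14, 3.14, 3.14].

## Interface

Orientations are given as [roll, pitch, yaw] about the fixed x, y, z axes, in that order (R = Rz(yaw) Ry(pitch) Rx(roll)).
In Python, from plant import get_state, imaging, env gives the robot as it stands.
- The arm moves only by the shell command python3 -m pendant 'ROWS' [FORCE]. ROWS is a JSON list of rows, 1 to 10 of them, each of 7 numbers: dx, dy, dz in m, then a rotation vector rx, ry, rz in rad, then the finger opening in m; each row shifts and turns the commanded pose from where the row before left it, along the tool's axes as they then stand; what a row does not reach is not made up. A row lasts 1/12 s, in which the tool goes at most 0.0417 m and 0.125 rad, less where a joint would pass 70% of its speed; a pose out of reach is approached as far as the arm can. The fingers move at their own pace and stop on an object; FORCE is the grip in N (left out, the last holds). Time passes only in rows, so rows that do not move let the fingers close. It prints the time, the measured TCP pose, the force, the opening and the grip force at its end.
- get_state(): the state, without advancing time (a new reading comes with each control period).
- imaging.get_image(name): name is "scene" or "top"; returns a dict with "pixels" (400x640x3 uint8, red, green, blue), "intrinsics" (3x3 intrinsics, pixels), "distortion" ([k1, k2, p1, p2, k3] as OpenCV has them; the pictures are not rectified), "xyz" and "orientation" of the camera in the world. Camera axes: x right, y down, z forward; pixel columns grow to the right and rows downward; lengths in m; the calibration is good to about 2 mm. A picture is of the moment at which its call begins. There is no depth.
- env.sign_off(): hands the job in; it is judged then, once.
The state is a dict: "time_s": time; "joint_pos": joint angles; "qd": joint speeds; "tau": joint torques, N m; "ee_pos": TCP position; "tcp_rot": TCP orientation; "contact_force": force on the tool from outside, world axes, zero at the start; "ft_torque": the same for the moment, N m; "opening": finger opening in m; "gripper_force": force on a finger pad.
Only numpy, scipy, OpenCV 4.12 (cv2) and the standard library are available. Lean on these libraries where they do the work, as an engineer would, in place of code of your own. Each camera call takes 0.05 s, during which the arm holds its last target. There are 200 camera calls.

## Working session

There is one attempt and no reset: what is moved stays moved. The work goes in short steps, Python scripts to look and compute and a shell command to move; the robot and the scene stay as the last step left them, time stands still between calls to the robot, and variables do not carry over. Pictures are saved under pics/ and viewed, at most 14 in all, crops included, and the job is handed in when it is done.

```bash
mkdir -p pics; ls
python3 - <<'E'
from plant import get_state, imaging, env
import cv2
print(get_state())
for n in("scene","top"):
    d=imaging.get_image(n); cv2.imwrite(f"pics/{n}0.png",d["pixels"][:,:,::-1])
    print({k:v for k,v in d.items() if k!="pixels"})
E
```

```text
pics
{'time_s': 0.0, 'joint_pos': array([-1.37259255e+00,  2.59182626e-01,  2.07424262e-02,  1.33373121e+00,
       -5.05119352e-06,  1.41818486e+00]), 'qd': array([ 0.00143465,  0.00046131, -0.00040898,  0.00065613, -0.00100574,
       -0.00059947]), 'tau': array([-7.06771925e-05, -5.55643702e+01,  3.44526315e+01,  1.36376586e-02,
       -2.85783608e-04, -8.89236759e-06]), 'ee_pos': array([ 0.18894289, -0.51620513,  0.23066378]), 'tcp_rot': array([-3.14023279e+00, -2.04047041e-04,  3.50815116e-01]), 'contact_force': array([-0.42081938,  0.93431146, -0.06757808]), 'ft_torque': array([-0.03144112, -0.06849786, -0.01054889]), 'gripper_force': 0.0, 'opening': 0.0855508956074379}
{'intrinsics': array([[386.57634622,   0.        , 322.81229642],
       [  0.        , 386.57634622, 193.96660846],
       [  0.        ,   0.        ,   1.        ]]), 'distortion': array([-0.09031001,  0.        ,  0.        ,  0.        ,  0.        ]), 'xyz': array([-0.25926306,  0.6662216 ,  0.76717668]), 'orientation': array([-2.16552844,  0.01885903, -2.30069428])}
{'intrinsics': array([[425.50318695,   0.        , 317.91303474],
       [  0.        , 425.50318695, 193.40169947],
       [  0.        ,   0.        ,   1.        ]]), 'distortion': array([0.00658087, 0.        , 0.        , 0.        , 0.        ]), 'xyz': array([ 0.39863892, -0.02577707,  1.34310564]), 'orientation': array([-3.03881683, -0.00419672, -1.59382274])}
```

View pics/scene0.png

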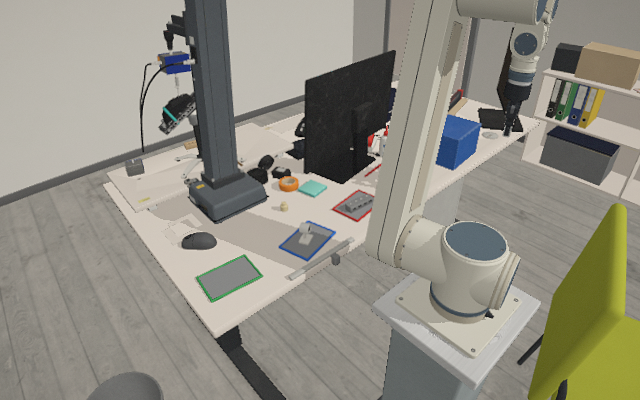

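View pics/top0.png

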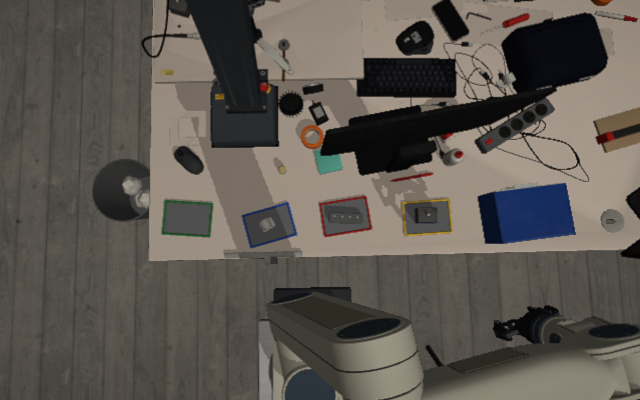

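The scene view shows the green tray at (229,278), the blue tray with the camera at (307,240) and the red tray with the hub at (355,206). The yellow tray is hidden by the arm. The top view shows green (187,218), blue with the camera (270,224), red with the hub (345,216), yellow with the load cell (427,216), the weight at (282,168), the mouse at (188,160) and the bottle at (452,155).

```bash
cat > h.py <<'E'
import numpy as np, cv2
from scipy.spatial.transform import Rotation as R
from plant import get_state, imaging, env
def grab(n,save=None):
    d=imaging.get_image(n); d["R"]=R.from_euler("xyz",d["orientation"]).as_matrix()
    if save: cv2.imwrite(save,d["pixels"][:,:,::-1])
    return d
def ray(d,p):
    u=cv2.undistortPoints(np.float64(p).reshape(-1,1,2),d["intrinsics"],d["distortion"]).reshape(-1,2)
    return np.c_[u,np.ones(len(u))]@d["R"].T
def cast(d,p,z):
    r=ray(d,p); return d["xyz"]+r*((z-d["xyz"][2])/r[:,2])[:,None]
def proj(d,P):
    P=np.float64(P).reshape(-1,3)
    return cv2.projectPoints(P,d["R"].T,-d["R"].T@d["xyz"],d["intrinsics"],d["distortion"])[0].reshape(-1,2)
def tri(a,pa,b,pb):
    ra,rb=ray(a,pa)[0],ray(b,pb)[0]
    s=np.linalg.lstsq(np.c_[ra,-rb],b["xyz"]-a["xyz"],rcond=None)[0]
    A,B=a["xyz"]+s[0]*ra,b["xyz"]+s[1]*rb
    return (A+B)/2,np.linalg.norm(A-B)
HUE={"blue":(105,125),"yellow":(20,32),"red":(172,6),"green":(55,75)}
def rim(d,c,near,rad=45):
    hsv=cv2.cvtColor(d["pixels"],cv2.COLOR_RGB2HSV); h,s,v=[hsv[...,i].astype(int) for i in range(3)]
    lo,hi=HUE[c]; m=((h>=lo)&(h<=hi)) if lo<hi else ((h>=lo)|(h<=hi))
    m&=(s>110)&(v>50); yy,xx=np.mgrid[:400,:640]; m&=np.hypot(xx-near[0],yy-near[1])<rad
    return m
def corners(m):   # outer rim corners (subpixel rect) from mask
    p=np.argwhere(m)[:,::-1].astype(np.float32); r=cv2.minAreaRect(p)
    return r,cv2.boxPoints(r)
def rect(P):      # rect in world xy: centre, long axis yaw, sizes
    (cx,cy),(w,h),a=cv2.minAreaRect(np.float32(P[:,:2])); a=np.radians(a)
    if w<h: w,h,a=h,w,a+np.pi/2
    a=(a+np.pi/2)%np.pi-np.pi/2
    return np.array([cx,cy]),np.degrees(a),w,h
E
python3 - <<'E'
from h import *
d=grab("top"); s=grab("scene")
for c,n in dict(green=(187,218),blue=(270,224),red=(345,216),yellow=(427,216)).items():
    m=rim(d,c,n); p=np.argwhere(m)[:,::-1]
    print(c,m.sum(),*rect(cast(d,p,.007)))
for c,n in dict(green=(229,278),blue=(307,240),red=(355,206)).items():
    m=rim(s,c,n); p=np.argwhere(m)[:,::-1]
    print("scene",c,m.sum(),*rect(cast(s,p,.007)))
a=cv2.resize(d["pixels"][130:255,150:470],None,fx=2.5,fy=2.5,interpolation=2)
b=cv2.resize(s["pixels"][170:310,160:420],None,fx=3,fy=2,interpolation=2)
b=cv2.resize(s["pixels"][180:300,180:390],(800,286*800//500),interpolation=2)
out=np.zeros((a.shape[0],800,3),np.uint8); out[:,:a.shape[1]]=a
o=np.vstack([out,b])[:600]; print(a.shape,b.shape)
cv2.imwrite("pics/c1.png",o[:,:,::-1])
E
```

```text
green 233 [0.46754032 0.37728888] 84.98360443115233 0.14936991035938263 0.10576357692480087
blue 274 [0.44155684 0.12098019] -75.42657566070557 0.14954300224781036 0.10624939203262329
red 310 [ 0.4630101  -0.11779132] -81.90333747863768 0.15147940814495087 0.1078200712800026
yellow 334 [ 0.45423475 -0.37424415] -87.24181938171387 0.1511225551366806 0.1085193082690239
scene green 262 [0.46568012 0.3786625 ] 85.21058654785158 0.14913229644298553 0.10960783064365387
scene blue 190 [0.44007608 0.12277047] -75.8629961013794 0.15122580528259277 0.10459008812904358
scene red 162 [ 0.49146432 -0.20015469] -72.95657157897949 0.34285539388656616 0.11416821926832199
(312, 800, 3) (457, 800, 3)
```

View pics/c1.png

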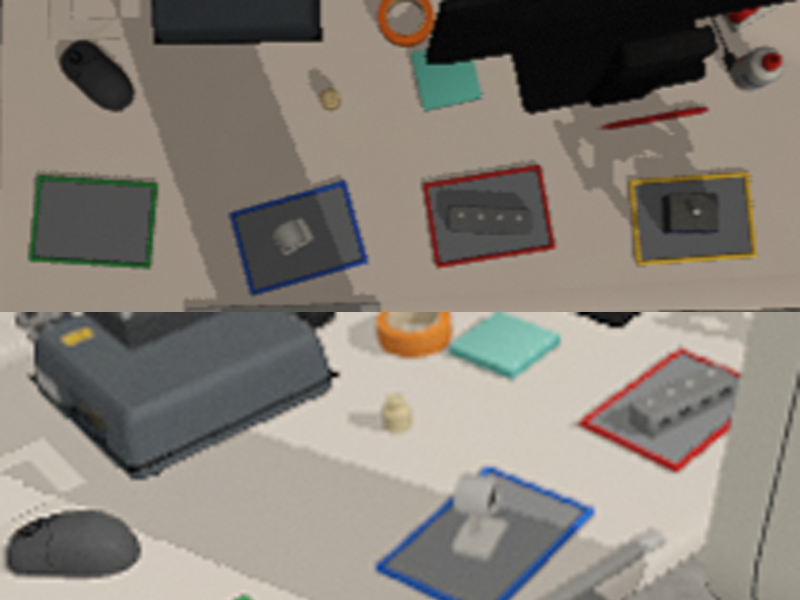

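The crop shows the hub in the red tray with its four ports (crop 461–524, 217), the load cell in the yellow tray with its stud at (697,212), the camera in the blue tray with its head at (291,235), and the weight at (330,99). Next I zoom in to choose the segmentation.

Run:
```python
from h import *
d=grab("top"); s=grab("scene")
def cr(i,x,y,w=44,h=33):
    a=i["pixels"][y-h//2:y-h//2+h,x-w//2:x-w//2+w]; g=cv2.resize(a,(264,198),interpolation=0).astype(float)
    g=(g-g.min())/(np.percentile(g,98)-g.min())*255; return np.pad(g.clip(0,255).astype(np.uint8),((0,2),(0,2),(0,0)))
o=np.vstack([np.hstack([cr(d,345,216),cr(d,427,215),cr(d,268,224)]),np.hstack([cr(d,282,168),cr(s,360,205),cr(s,306,233)]),np.hstack([cr(s,284,207),cr(d,452,155),cr(s,306,233)])])
cv2.imwrite("pics/c2.png",o[:600,:,::-1])
```

```text
(no output)
```

View pics/c2.png

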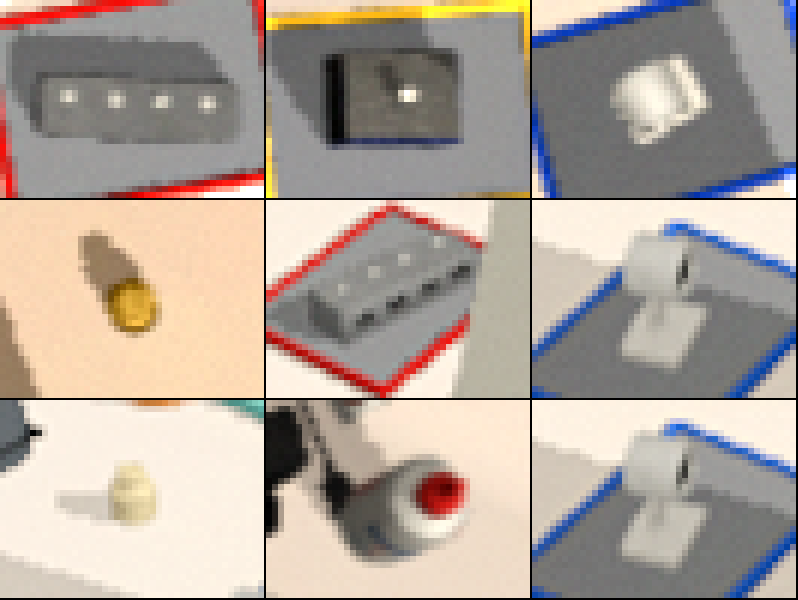

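At 6x, the hub's top face (warmer than the bluish floor) spans about x 38–240 and y 75–137 in its crop. The load cell's top face spans 345–462 by 50–138, with the stud at (407,96). The camera head is at (645,95) with the foot corners to its right and below. The weight is at (133,305).

```bash
cat >> h.py <<'E'
def face(d,near,z,w=44,h=33,thr=-2.0,vmin=0):
    """warm (non-bluish) blob near a pixel, cast to height z -> rect in world"""
    x0,y0=near[0]-w//2,near[1]-h//2
    a=d["pixels"][y0:y0+h,x0:x0+w].astype(np.float32)
    a=cv2.resize(a,None,fx=6,fy=6,interpolation=cv2.INTER_CUBIC); a=cv2.GaussianBlur(a,(9,9),0)
    q=a[...,0]-a[...,2]; v=a.mean(2)
    m=((q>thr)&(np.abs(q)<25)&(v>vmin)).astype(np.uint8)
    m=cv2.morphologyEx(m,cv2.MORPH_OPEN,np.ones((9,9)))
    n,l,st,ce=cv2.connectedComponentsWithStats(m)
    k=l[h*3,w*3]
    if k==0: print("no blob at centre")
    m=l==k
    p=(np.argwhere(m)[:,::-1]+.5)/6-.5+[x0,y0]
    return m,q,v,p,cast(d,p,z)
E
python3 - <<'E'
from h import *
d=grab("top"); s=grab("scene")
o=[]
for nm,c,z in (("hub",(345,218),.026),("cell",(428,215),.046)):
    m,q,v,p,P=face(d,c,z)
    print(nm,m.sum(),p.mean(0),P.mean(0),rect(P))
    print(np.round(q[::18,::22]).astype(int)); print(np.round(v[::18,::22]).astype(int))
    o.append(np.hstack([m*255,((q+15)*8).clip(0,255)]))
cv2.imwrite("pics/m.png",np.vstack(o))
# white blobs: camera; yellow weight
def blob(i,f,c,rad):
    a=i["pixels"].astype(int); yy,xx=np.mgrid[:400,:640]; m=f(a)&(np.hypot(xx-c[0],yy-c[1])<rad)
    n,l,st,ce=cv2.connectedComponentsWithStats(m.astype(np.uint8)); k=1+np.argmax(st[1:,4]); return l==k,ce[k],st[k]
for i,c,r in((d,(268,224),10),(s,(304,233),18)):
    f=lambda a:a.min(2)>140
    print("camera",blob(i,f,c,r)[1:], i["pixels"][c[1]-12:c[1]+14:1,c[0]-10:c[0]+11,0])
for i,c,r in((d,(282,168),8),(s,(284,207),8)):
    f=lambda a:(a[...,0]-a[...,2]>45)
    print("weight",blob(i,f,c,r)[1:])
E
```

```text
hub 41677 [344.64247067 216.25339916] [ 0.46141077 -0.11552566  0.026     ] (array([ 0.46275222, -0.11724119]), np.float64(-81.06236457824706), 0.13786956667900085, 0.09459123760461807)
[[ 22  68 103 109  38   4   0  -1   1   0   2  -1]
 [ 26   3  -3  -1   1   1   0   1   1   0   1   1]
 [  0   0   1   0   0   0   0   0   1   0   1   1]
 [  1   0   0   0  -1   0   0   0   0   0   1   1]
 [  4   1   2   3   3   4   3   3   2   2   1   1]
 [ 32   0   2   7   3   7   3   7   2   5   3   1]
 [ 51   0   2   3   3   3   3   4   3   3   3   1]
 [ 88   0   0   1   1   1   1   2   2   1   3   1]
 [ 93  -1   1   1   1   1   1   1   1   1  -1   1]
 [ 66  -2   1   1   1   1   1   0  -2  -3   7  48]
 [ 39   0   0  -2  -1   9  47  77  99  69  43  22]]
[[ 95  62  55  64  61  83  84  84  84  84  83  84]
 [ 76  69  79  83  82  83  82  83  83  83  83  83]
 [ 83  61  62  62  61  62  61  60  60  63  83  84]
 [ 83  62  62  61  60  61  61  62  61  62  77  82]
 [ 78  62  62  72  71  69  65  63  62  62  58  82]
 [ 75  67  65  88  69  93  69  86  69  78  69  78]
 [ 67  82  64  70  71  69  68  67  68  68  68 
[... 1027 characters left out ...]
 71  67  65  90  88  80  79  79]
 [ 60  61  61  61  61  61  61  68  82  81  81  80]
 [ 61  61  61  41  52  55  49  48  45  83  82  81]
 [ 72  61  60  23  56  44  57  57  54  83  82  82]
 [ 82  60  61  20  60  54 102  60  58  82  81  81]
 [ 82  75  61  19  61  59  55  62  58  83  81  82]
 [ 82  82  63  18  62  62  62  64  59  82  81  81]
 [ 84  81  83  43  58  52  54  50  62  82  81  80]
 [ 80  82  82  82  82  82  82  82  82  82  81  81]
 [ 90  82  82  82  82  81  81  82  82  82  82  81]][ WARN:0@0.954] global loadsave.cpp:1063 imwrite_ Unsupported depth image for selected encoder is fallbacked to CV_8U.
Traceback (most recent call last):
ValueError: attempt to get argmax of an empty sequence
```

View pics/m.png

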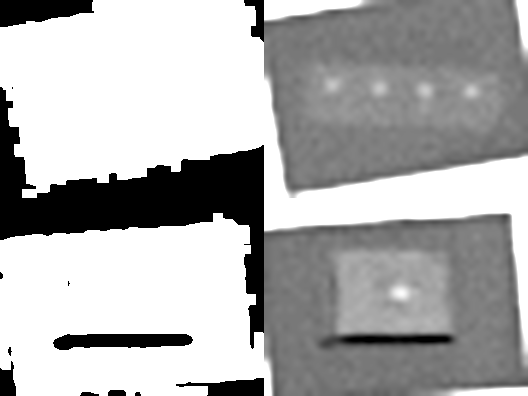

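The right panel (red minus blue) shows the hub's four ports in a line at panel x 333–472 and y 85–91, and a clean top face for the load cell at 335–450 by 250–335. The threshold needs to be around +2.8 instead.

```bash
cat >> h.py <<'E'
def blob(i,f,c,rad):
    a=i["pixels"].astype(int); yy,xx=np.mgrid[:400,:640]; m=f(a)&(np.hypot(xx-c[0],yy-c[1])<rad)
    n,l,st,ce=cv2.connectedComponentsWithStats(m.astype(np.uint8)); k=1+np.argmax(st[1:,4]); return l==k,ce[k],st[k]
E
python3 - <<'E'
from h import *
np.set_printoptions(linewidth=200,suppress=True,precision=4)
d=grab("top"); s=grab("scene")
m,q,v,p,P=face(d,(426,213),.046,thr=2.8)
print("cell",p.mean(0),P.mean(0),rect(P))
# hub ports
for im,c,rad in((d,(345,216),18),(s,(363,200),18)):
    a=im["pixels"].astype(np.float32); g=cv2.resize(a[c[1]-16:c[1]+17,c[0]-22:c[0]+22],None,fx=6,fy=6,interpolation=2).mean(2)
    if im is d:
        t=cv2.GaussianBlur(g,(0,0),4); pk=(t==cv2.dilate(t,np.ones((35,35))))&(t>78)&(t<110)
        pp=np.argwhere(pk)[:,::-1]; pix=(pp+.5)/6-.5+[c[0]-22,c[1]-16]; W=cast(d,pix,.026); print(np.c_[pix,W,t[pk]])
    # profiles
for i,c,r in((d,(268,224),9),(s,(304,233),17)):
    f=lambda a:a.min(2)>100
    print("camera",blob(i,f,c,r)[1:]); print(i["pixels"][c[1]-15:c[1]+15,c[0]-10:c[0]+11].min(2))
for i,c,r in((d,(282,168),8),(s,(284,207),8)):
    f=lambda a:(a[...,0]-a[...,2]>45)
    print("weight",blob(i,f,c,r)[1:])
E
```

```text
cell [426.8628 214.2073] [ 0.461  -0.3652  0.046 ] (array([ 0.4614, -0.3653]), np.float64(88.70378112792969), 0.05921123921871185, 0.0417114719748497)
[[354.5833 201.4167   0.5067  -0.1478   0.026   83.3955]
 [362.25   201.5833   0.5057  -0.1716   0.026   83.1796]
 [341.9167 203.4167   0.5014  -0.1082   0.026   83.7991]
 [335.4167 203.9167   0.5003  -0.088    0.026   83.0601]
 [322.5833 205.9167   0.495   -0.048    0.026   82.5729]
 [363.0833 209.5833   0.4807  -0.1733   0.026   83.3625]
 [322.5833 210.25     0.4815  -0.0477   0.026   81.1636]
 [364.9167 214.9167   0.4641  -0.1784   0.026   83.1751]
 [333.9167 215.5833   0.4642  -0.0824   0.026   96.888 ]
 [341.75   216.25     0.4616  -0.1066   0.026   97.0205]
 [349.5833 216.4167   0.4605  -0.1308   0.026   95.2136]
 [357.0833 216.75     0.4589  -0.154    0.026   96.8294]
 [366.4167 218.25     0.4537  -0.1827   0.026   83.1982]
 [325.25   218.9167   0.4545  -0.0553   0.026   83.5444]
 [337.4167 224.4167   0.4367  -0.0924   0.026   83.248 ]
 [331.25   224.5833   0.4366  -0.0734   0.026   83.1733]
 [344.25   225.25     0.4336  -0.1135
[... 5277 characters left out ...]
 105 109]
 [107 104 108 106 109 137 145 145 147 151 153 156 156 158 151 129 106 108 108 108 107]
 [106 108 106 106 107 117 120 127 131 140 144 145 148 151 137 113 105 108 107 107 108]
 [108 106 107 107 107 108 108 110 111 118 121 124 133 137 122 107 107 108 109 107 109]
 [106 107 107 108 106 107 104 105 106 103 105 110 115 116 109 105 107 106 106 107 108]
 [106 106 107 108 108 108 106 108 106 109 108 106 105 105 106 107 108 108 107 105 105]
 [108 107 108 107 106 105 107 107 107 109 106 108 108 107 106 106 108 107 107 109 106]]
weight (array([281.8837, 169.1163]), array([279, 166,   7,   7,  43], dtype=int32))
weight (array([284.0392, 206.2353]), array([281, 202,   7,   9,  51], dtype=int32))
```

Run:
```python
from h import *
np.set_printoptions(linewidth=200,suppress=True,precision=4)
d=grab("top"); s=grab("scene")
up=lambda i,c:cv2.resize(i["pixels"][c[1]-20:c[1]+20,c[0]-20:c[0]+20].min(2).astype(np.float32),None,fx=6,fy=6,interpolation=2)
back=lambda p,c:(p+.5)/6-.5+[c[0]-20,c[1]-20]
# foot in scene
c=(305,238); g=up(s,c); rr=np.argwhere(np.ones_like(g))[:,::-1]; P=back(rr,c); val=g.ravel()
k=(val>130)&(P[:,1]>232.5)&(P[:,0]<316)
m=k.reshape(g.shape).astype(np.uint8); m=cv2.morphologyEx(m,cv2.MORPH_OPEN,np.ones((13,13))); n,l,st,ce=cv2.connectedComponentsWithStats(m); j=1+np.argmax(st[1:,4])
f=back(np.argwhere(l==j)[:,::-1],c); print("foot scene",f.min(0),f.max(0),rect(cast(s,f,.011)))
# foot corner points (top view), from the value table
for nm,p in dict(a=(270,216.8),b=(275,225),c=(264,231.6)).items(): print(nm,cast(d,p,.011))
# head
k=(val>128)&(P[:,1]<231)&(P[:,1]>218)&(P[:,0]<310); hs=P[k]; print("head scene bbox",hs.min(0),hs.max(0))
c=(268,224); g=up(d,c); P=back(rr,c); k=(g.ravel()>72)&(P[:,0]>255)&(P[:,0]<276)&(P[:,1]>216)&(P[:,1]<232); print("all top bbox",P[k].min(0),P[k].max(0))
for hd in ((264.5,223.5),(265,223),(265.5,224.)):
    print(hd,cast(d,hd,.05)[0],tri(d,hd,s,(304,225)), proj(s,cast(d,hd,.05)))
print("weight",tri(d,(281.9,169.1),s,(284.04,206.2)),cast(d,(281.9,169.1),.02),cast(s,(284,206.2),.015))
pd=[(333.9,215.6),(341.75,216.25),(349.6,216.4)]
# ports in scene
c=(358,206); g=up(s,c); t=cv2.GaussianBlur(g,(0,0),3); pk=(t==cv2.dilate(t,np.ones((21,21)))); print("scene peaks",[(*back(q[::-1],c),t[tuple(q)]) for q in np.argwhere(pk)])
print("expected",proj(s,[cast(d,p,.026)[0] for p in pd]))
```

```text
foot scene [298.75   232.5833] [311.9167 243.9167] (array([0.4443, 0.1259]), np.float64(-61.038356781005845), 0.050707947462797165, 0.033525511622428894)
a [[0.4657 0.117  0.011 ]]
b [[0.4398 0.1017 0.011 ]]
c [[0.42   0.1362 0.011 ]]
head scene bbox [284.5833 218.0833] [309.9167 230.9167]
all top bbox [258.9167 216.75  ] [275.0833 231.75  ]
(264.5, 223.5) [0.4438 0.1297 0.05  ] (array([0.4436, 0.1284, 0.0622]), np.float64(0.0005766396137987462)) [[303.9138 228.3985]]
(265, 223) [0.4453 0.1282 0.05  ] (array([0.4452, 0.1272, 0.0605]), np.float64(0.0007028576733665194)) [[303.9952 227.9405]]
(265.5, 224.0) [0.4422 0.1267 0.05  ] (array([0.4431, 0.1268, 0.0613]), np.float64(0.0038173403708024953)) [[305.0483 228.2038]]
weight (array([0.615 , 0.0771, 0.0141]), np.float64(0.0006976637060474627)) [[0.6143 0.0769 0.02  ]] [[0.6138 0.0777 0.015 ]]
scene peaks [(np.float64(339.0833333333333), np.float64(185.58333333333334), np.float32(188.61311)), (np.float64(343.0833333333333), np.float64(185.58333333333334), np.float32(189.59543)), (np.float64(362.25), np.float64(185.58333333333334), np.fl
[... 4624 characters left out ...]
6666666), np.float32(189.82343)), (np.float64(356.9166666666667), np.float64(223.41666666666666), np.float32(191.67477)), (np.float64(337.5833333333333), np.float64(223.58333333333334), np.float32(189.96352)), (np.float64(373.75), np.float64(223.58333333333334), np.float32(142.11115)), (np.float64(377.4166666666667), np.float64(223.91666666666666), np.float32(142.81471)), (np.float64(341.5833333333333), np.float64(225.41666666666666), np.float32(189.96544)), (np.float64(346.75), np.float64(225.41666666666666), np.float32(188.96915)), (np.float64(366.4166666666667), np.float64(225.41666666666666), np.float32(190.79018))]
expected [[349.932  203.3413]
 [355.6223 200.7633]
 [360.8811 198.0368]]
```

The ports triangulate to z = 0.026, so the hub stands on a 4 mm floor and matches the text. Rough poses (x, y, long-side angle):

| Thing | x (m) | y (m) | Long side |
|---|---|---|---|
| cell | 0.459 | -0.365 | 88.7° |
| hub | 0.458 | -0.118 | 86° |
| camera | 0.4435 | 0.126 | 120° |

The cell goes to green first.

```bash
cat > go.py <<'E'
import sys; from h import *
# usage: go.py x y z yawdeg -> remaining motion in tool axes (translation valid after/before the rotation as given)
x,y,z,yaw=map(float,sys.argv[1:5]); s=get_state(); e=s["ee_pos"]; r=s["tcp_rot"]
M=R.from_euler("xyz",r); T=R.from_euler("xyz",[np.pi,0,np.radians(yaw)])
w=np.array([x,y,z])-e
print("t",round(s["time_s"],2),"ee",e.round(4),"rpy",np.degrees(r).round(2),"F",s["contact_force"].round(1),"open",round(s["opening"],4))
print("rotvec tool",(M.inv()*T).as_rotvec().round(4),"| d before rot",M.inv().apply(w).round(4),"| d after rot",T.inv().apply(w).round(4),"| dist",np.linalg.norm(w).round(3))
E
python3 -m pendant '[[0,0,0,0,0,-0.12,0.085],[0,0,0,0,0,-0.12,0.085],[0,0,0,0,0,-0.12,0.085],[0,0,0,0,0,-0.12,0.085],[0,0,0,0,0,-0.12,0.085],[0,0,0,0,0,-0.12,0.085],[0,0,0,0,0,-0.12,0.085],[0,0,0,0,0,-0.12,0.085],[0,0,0,0,0,-0.12,0.085],[0,0,0,0,0,-0.12,0.085]]' 30
python3 go.py .459 -.3653 .12 88.7
```

```text
time_s: 1.43
ee_pos: [0.189, -0.5165, 0.2313]
tcp_rot: [3.142, 0.0, 1.557]
contact_force: [0.3, 0.4, -0.0]
opening: 0.085
gripper_force: 0.0
t 1.43 ee [ 0.189  -0.5165  0.2313] rpy [1.800e+02 1.000e-02 8.919e+01] F [ 0.3  0.4 -0. ] open 0.085
rotvec tool [0.     0.0001 0.0086] | d before rot [0.155  0.2678 0.1113] | d after rot [0.1573 0.2665 0.1113] | dist 0.329
```

```bash
python3 -m pendant '[[0.0157,0.0266,0.011,0,0,0.0086,0.085],[0.0157,0.0266,0.011,0,0,0,0.085],[0.0157,0.0266,0.011,0,0,0,0.085],[0.0157,0.0266,0.011,0,0,0,0.085],[0.0157,0.0266,0.011,0,0,0,0.085],[0.0157,0.0266,0.011,0,0,0,0.085],[0.0157,0.0266,0.011,0,0,0,0.085],[0.0157,0.0266,0.011,0,0,0,0.085],[0.0157,0.0266,0.011,0,0,0,0.085],[0.0157,0.0266,0.011,0,0,0,0.085]]'
python3 - <<'E'
from h import *
s=grab("scene"); d=grab("top")
a=cv2.resize(s["pixels"][150:260,330:470],(800,600)[0:2],interpolation=2); cv2.imwrite("pics/s1.png",a[:,:,::-1])
print(proj(s,[[.459,-.365,.046],[.4542,-.3742,.007]]))
E
python3 go.py .459 -.3653 .02 88.7
```

```text
time_s: 2.27
ee_pos: [0.4605, -0.366, 0.1208]
tcp_rot: [3.141, 0.0, 1.542]
contact_force: [0.4, 0.2, -0.2]
opening: 0.0846
gripper_force: 0.0
[[405.31683309 168.80355903]
 [406.84137653 177.43944291]]
t 2.37 ee [ 0.4617 -0.3642  0.1193] rpy [-1.7994e+02 -1.4000e-01  8.8580e+01] F [ 0.1 -0.5  0.6] open 0.0852
rotvec tool [-0.0011 -0.0024 -0.002 ] | d before rot [-0.0014 -0.0026  0.0993] | d after rot [-0.0012 -0.0027  0.0993] | dist 0.099
```

View pics/s1.png

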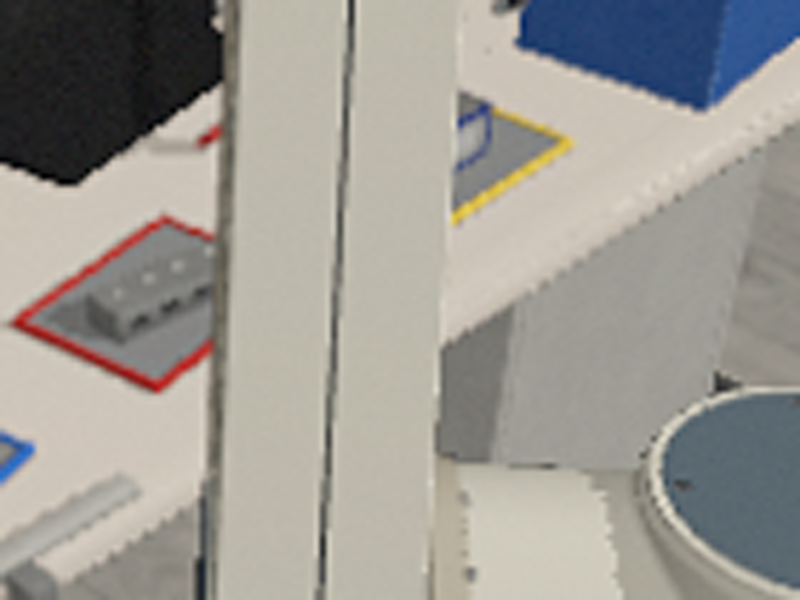

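The crop shows the cell's front-right corner: top at crop (490,103), foot at (490,145). Checking these against the prediction gives the height from the second view.

```bash
python3 - <<'E'
from h import *
s=grab("scene")
t=(330+490/5.714-.4,150+103/5.454-.4); b=(t[0],150+146/5.454-.4)
print(cast(s,t,.046),cast(s,b,.004), proj(s,[[.4365,-.395,.046],[.4365,-.395,.004]]),t,b)
E
python3 -m pendant '[[-0.0002,-0.0022,0.02,0,0,-0.002,0.085],[0,0,0.02,0,0,0,0.085],[0,0,0.02,0,0,0,0.085],[0,0,0.02,0,0,0,0.085],[0,0,0.0,0,0,0,0.085]]'
python3 go.py .459 -.3653 .012 88.7
```

```text
[[ 0.43502138 -0.39376353  0.046     ]] [[ 0.43970357 -0.4078079   0.004     ]] [[415.23298842 168.22109942]
 [413.97014528 177.9226396 ]] (415.35428771438575, 168.4852218555189) (415.35428771438575, 176.36934360102677)
time_s: 2.83
ee_pos: [0.4549, -0.3665, 0.0384]
tcp_rot: [-3.138, -0.003, 1.543]
contact_force: [-0.5, 1.3, -0.1]
opening: 0.0852
gripper_force: 0.0
t 2.83 ee [ 0.4549 -0.3665  0.0384] rpy [-179.79   -0.19   88.41] F [-0.5  1.3 -0.1] open 0.0852
rotvec tool [-0.0036 -0.0033 -0.0051] | d before rot [0.0012 0.0041 0.0264] | d after rot [0.0013 0.0041 0.0264] | dist 0.027
```

```bash
python3 -m pendant '[[0.001,0.003,0.012,0,0,0,0.085],[0.0005,0.0005,0.012,0,0,0,0.085],[0,0,0,0,0,0,0.085]]'; python3 go.py .459 -.365 .012 88.7; python3 -m pendant '[[0,0,0,0,0,0,0.03],[0,0,0,0,0,0,0.03],[0,0,0,0,0,0,0.03],[0,0,0,0,0,0,0.03],[0,0,0,0,0,0,0.03],[0,0,0,0,0,0,0.03],[0,0,0,0,0,0,0.03],[0,0,0,0,0,0,0.03]]' 40;  python3 go.py .459 -.365 .012 88.7
```

```text
time_s: 3.08
ee_pos: [0.4597, -0.3658, 0.0168]
tcp_rot: [-3.14, -0.001, 1.543]
contact_force: [-0.4, 0.5, 0.2]
opening: 0.0852
gripper_force: 0.0
t 3.08 ee [ 0.4597 -0.3658  0.0168] rpy [-1.7993e+02 -6.0000e-02  8.8440e+01] F [-0.4  0.5  0.2] open 0.0852
rotvec tool [-0.0012 -0.001  -0.0046] | d before rot [ 0.0008 -0.0007  0.0048] | d after rot [ 0.0008 -0.0007  0.0048] | dist 0.005
time_s: 3.75
ee_pos: [0.4609, -0.3663, 0.0186]
tcp_rot: [3.14, 0.002, 1.544]
contact_force: [-1.7, 0.2, 7.4]
opening: 0.0453
gripper_force: 42.0
t 3.75 ee [ 0.4609 -0.3663  0.0186] rpy [1.7993e+02 1.0000e-01 8.8470e+01] F [-1.7  0.2  7.4] open 0.0453
rotvec tool [ 0.0011  0.0018 -0.004 ] | d before rot [ 0.0013 -0.0019  0.0066] | d after rot [ 0.0013 -0.0019  0.0066] | dist 0.007
```

```bash
python3 -m pendant '[[0,0,-0.015,0,0,0,0.03],[0,0,-0.03,0,0,0,0.03],[0,0,-0.03,0,0,0,0.03],[0,0,-0.03,0,0,0.03,0.03],[0,0,0,0,0,0.03,0.03]]';  python3 go.py .4668 .3765 .12 85.1
```

```text
time_s: 4.17
ee_pos: [0.4622, -0.3673, 0.1285]
tcp_rot: [3.135, 0.006, 1.483]
contact_force: [1.6, -0.3, -1.9]
opening: 0.0454
gripper_force: 41.9
t 4.17 ee [ 0.4622 -0.3673  0.1285] rpy [179.64   0.32  84.97] F [ 1.6 -0.3 -1.9] open 0.0454
rotvec tool [ 0.0063  0.0056 -0.0022] | d before rot [ 0.7414 -0.0607  0.004 ] | d after rot [ 0.7415 -0.059   0.0085] | dist 0.744
```

```bash
python3 -m pendant '[[0.02,-0.0015,0,0,0,0,0.03],[0.039,-0.0031,0,0,0,0,0.03],[0.039,-0.0031,0,0,0,0,0.03],[0.039,-0.0031,0,0,0,0,0.03],[0.039,-0.0031,0,0,0,0,0.03],[0.039,-0.0031,0,0,0,0,0.03],[0.039,-0.0031,0,0,0,0,0.03],[0.039,-0.0031,0,0,0,0,0.03],[0.039,-0.0031,0,0,0,0,0.03],[0.039,-0.0031,0,0,0,0,0.03]]';python3 -m pendant '[[0.039,-0.0031,0,0,0,0,0.03],[0.039,-0.0031,0,0,0,0,0.03],[0.039,-0.0031,0,0,0,0,0.03],[0.039,-0.0031,0,0,0,0,0.03],[0.039,-0.0031,0,0,0,0,0.03],[0.039,-0.0031,0,0,0,0,0.03],[0.039,-0.0031,0,0,0,0,0.03],[0.039,-0.0031,0,0,0,0,0.03],[0.03,-0.002,0,0,0,0,0.03],[0.02,-0.0015,0,0,0,0,0.03]]';  python3 go.py .4668 .3765 .022 85.1
```

```text
time_s: 5.0
ee_pos: [0.4629, 0.0083, 0.1227]
tcp_rot: [3.141, 0.0, 1.484]
contact_force: [1.9, -0.0, -1.7]
opening: 0.045
gripper_force: 41.8
time_s: 5.83
ee_pos: [0.4659, 0.3726, 0.1223]
tcp_rot: [3.142, -0.001, 1.486]
contact_force: [0.2, 0.1, -1.7]
opening: 0.0451
gripper_force: 41.8
t 5.83 ee [0.4659 0.3726 0.1223] rpy [ 1.800e+02 -3.000e-02  8.516e+01] F [ 0.2  0.1 -1.7] open 0.0451
rotvec tool [ 0.     -0.0006  0.0011] | d before rot [0.0039 0.0006 0.1003] | d after rot [0.004  0.0006 0.1003] | dist 0.1
```

```bash
python3 -m pendant '[[0,0,0.03,0,0,0,0.03],[0,0,0.03,0,0,0,0.03],[0,0,0.02,0,0,0,0.03],[0,0,0.012,0,0,0,0.03],[0,0,0.0,0,0,0,0.03],[0,0,0.0,0,0,0,0.03]]';  python3 go.py .4668 .3765 .019 85.1
```

```text
time_s: 6.33
ee_pos: [0.4662, 0.3694, 0.0302]
tcp_rot: [-3.141, 0.001, 1.484]
contact_force: [0.5, 0.9, -2.4]
opening: 0.0452
gripper_force: 41.6
t 6.33 ee [0.4662 0.3694 0.0302] rpy [-1.7994e+02  4.0000e-02  8.5040e+01] F [ 0.5  0.9 -2.4] open 0.0452
rotvec tool [-0.001   0.0007 -0.001 ] | d before rot [ 0.0071 -0.      0.0112] | d after rot [ 0.0071 -0.      0.0112] | dist 0.013
```

```bash
python3 -m pendant '[[0.004,0,0.004,0,0,0,0.03],[0.003,0,0.003,0,0,0,0.03],[0,0,0.003,0,0,0,0.03],[0,0,0.001,0,0,0,0.03],[0,0,0.001,0,0,0,0.03],[0,0,0,0,0,0,0.03]]';  python3 go.py .4668 .3765 .019 85.1
```

```text
time_s: 6.83
ee_pos: [0.4671, 0.3766, 0.0187]
tcp_rot: [3.141, -0.0, 1.484]
contact_force: [0.1, 1.3, -0.5]
opening: 0.0454
gripper_force: 41.9
t 6.83 ee [0.4671 0.3766 0.0187] rpy [ 1.7998e+02 -2.0000e-02  8.5040e+01] F [ 0.1  1.3 -0.5] open 0.0454
rotvec tool [ 0.0003 -0.0004 -0.001 ] | d before rot [-0.0002 -0.0003 -0.0003] | d after rot [-0.0002 -0.0003 -0.0003] | dist 0.0
```

```bash
python3 -m pendant '[[0,0,0.001,0,0,0,0.03],[0,0,0,0,0,0,0.03],[0,0,0,0,0,0,0.06],[0,0,0,0,0,0,0.075],[0,0,0,0,0,0,0.085],[0,0,0,0,0,0,0.085],[0,0,-0.01,0,0,0,0.085],[0,0,-0.03,0,0,0,0.085],[0,0,-0.035,0,0,0,0.085],[0,0,-0.03,0,0,0,0.085]]';  python3 go.py .458 -.118 .12 86
```

```text
time_s: 7.67
ee_pos: [0.467, 0.3765, 0.1246]
tcp_rot: [3.141, -0.0, 1.484]
contact_force: [1.0, 1.2, 0.1]
opening: 0.0854
gripper_force: 0.0
t 7.67 ee [0.467  0.3765 0.1246] rpy [179.99  -0.    85.04] F [1.  1.2 0.1] open 0.0854
rotvec tool [ 0.0001 -0.0001 -0.0168] | d before rot [-0.4934  0.0338  0.0046] | d after rot [-0.4939  0.0255  0.0046] | dist 0.495
```

```bash
python3 -m pendant '[[-0.02,0.001,0,0,0,-0.0168,0.085],[-0.039,0.002,0,0,0,0,0.085],[-0.039,0.002,0,0,0,0,0.085],[-0.039,0.002,0,0,0,0,0.085],[-0.039,0.002,0,0,0,0,0.085],[-0.039,0.002,0,0,0,0,0.085],[-0.039,0.002,0,0,0,0,0.085],[-0.039,0.002,0,0,0,0,0.085],[-0.039,0.002,0,0,0,0,0.085],[-0.039,0.002,0,0,0,0,0.085]]';python3 -m pendant '[[-0.039,0.002,0,0,0,0,0.085],[-0.039,0.002,0,0,0,0,0.085],[-0.03,0.002,0,0,0,0,0.085],[-0.015,0.001,0,0,0,0,0.085],[0,0,0.03,0,0,0,0.085],[0,0,0.03,0,0,0,0.085],[0,0,0,0,0,0,0.085]]';  python3 go.py .458 -.118 .008 86
```

```text
time_s: 8.5
ee_pos: [0.4595, 0.0033, 0.1232]
tcp_rot: [3.14, 0.0, 1.501]
contact_force: [0.5, -0.4, 0.1]
opening: 0.0852
gripper_force: 0.0
time_s: 9.08
ee_pos: [0.4558, -0.1176, 0.059]
tcp_rot: [-3.136, -0.002, 1.5]
contact_force: [-0.2, 0.4, 0.2]
opening: 0.085
gripper_force: 0.0
t 9.08 ee [ 0.4558 -0.1176  0.059 ] rpy [-1.7967e+02 -1.2000e-01  8.5930e+01] F [-0.2  0.4  0.2] open 0.085
rotvec tool [-0.0057 -0.0021 -0.0013] | d before rot [-0.0003  0.0025  0.0509] | d after rot [-0.0002  0.0022  0.051 ] | dist 0.051
```

```bash
python3 -m pendant '[[0,0.001,0.02,0,0,0,0.06],[0,0.001,0.018,0,0,0,0.05],[0,0,0.006,0,0,0,0.045],[0,0,0,0,0,0,0.045],[0,0,0,0,0,0,0.045]]';  python3 go.py .458 -.118 .006 86
```

```text
time_s: 9.5
ee_pos: [0.4607, -0.1182, 0.0194]
tcp_rot: [3.141, 0.0, 1.501]
contact_force: [0.1, -0.9, 0.1]
opening: 0.0449
gripper_force: 0.0
t 9.5 ee [ 0.4607 -0.1182  0.0194] rpy [1.7997e+02 1.0000e-02 8.6020e+01] F [ 0.1 -0.9  0.1] open 0.0449
rotvec tool [0.0004 0.0002 0.0004] | d before rot [-0.     -0.0027  0.0134] | d after rot [-0.     -0.0027  0.0134] | dist 0.014
```

```bash
python3 -m pendant '[[0,-0.001,0.007,0,0,0,0.045],[0,0,0.005,0,0,0,0.045],[0,0,0,0,0,0,0.045]]';  python3 go.py .458 -.118 .006 86;  python3 -m pendant '[[0,0,0,0,0,0,0.025],[0,0,0,0,0,0,0.02],[0,0,0,0,0,0,0.02],[0,0,0,0,0,0,0.02],[0,0,0,0,0,0,0.02]]' 40; python3 go.py .458 -.118 .006 86
```

```text
time_s: 9.75
ee_pos: [0.459, -0.118, 0.006]
tcp_rot: [-3.141, -0.0, 1.501]
contact_force: [-1.0, 0.3, -0.8]
opening: 0.0448
gripper_force: 0.0
t 9.75 ee [ 0.459 -0.118  0.006] rpy [-1.7998e+02 -1.0000e-02  8.6010e+01] F [-1.   0.3 -0.8] open 0.0448
rotvec tool [-0.0003 -0.0001  0.0001] | d before rot [-0.0001 -0.001  -0.    ] | d after rot [-0.0001 -0.001  -0.    ] | dist 0.001
time_s: 10.17
ee_pos: [0.4594, -0.1182, 0.0066]
tcp_rot: [3.141, 0.0, 1.501]
contact_force: [-0.5, 0.3, 4.3]
opening: 0.0312
gripper_force: 40.3
t 10.17 ee [ 0.4594 -0.1182  0.0066] rpy [1.7997e+02 1.0000e-02 8.6000e+01] F [-0.5  0.3  4.3] open 0.0312
rotvec tool [ 0.0005  0.0002 -0.    ] | d before rot [ 0.0001 -0.0014  0.0006] | d after rot [ 0.0001 -0.0014  0.0006] | dist 0.002
```

```bash
python3 -m pendant '[[0,0,-0.015,0,0,0,0.02],[0,0,-0.03,0,0,0,0.02],[0,0,-0.03,0,0,-0.06,0.02],[0,0,-0.005,0,0,-0.059,0.02],[0,0,0,0,0,0,0.02]]';  python3 go.py .4542 -.3742 .08 92.8
```

```text
time_s: 10.58
ee_pos: [0.4604, -0.1186, 0.0882]
tcp_rot: [3.138, 0.002, 1.623]
contact_force: [0.2, 0.1, -0.6]
opening: 0.0312
gripper_force: 39.9
t 10.58 ee [ 0.4604 -0.1186  0.0882] rpy [1.798e+02 1.100e-01 9.297e+01] F [ 0.2  0.1 -0.6] open 0.0312
rotvec tool [0.0035 0.0019 0.003 ] | d before rot [-0.2549 -0.0195  0.0086] | d after rot [-0.255  -0.0187  0.0082] | dist 0.256
```

```bash
python3 -m pendant '[[-0.02,-0.0015,0,0,0,0.003,0.02],[-0.038,-0.0025,0,0,0,0,0.02],[-0.038,-0.0025,0,0,0,0,0.02],[-0.038,-0.0025,0,0,0,0,0.02],[-0.038,-0.0025,0,0,0,0,0.02],[-0.038,-0.0025,0,0,0,0,0.02],[-0.03,-0.002,0.02,0,0,0,0.02],[-0.015,-0.001,0.025,0,0,0,0.02],[0,0,0.015,0,0,0,0.02],[0,0,0,0,0,0,0.02]]';  python3 go.py .4542 -.3742 .007 92.8;  python3 -m pendant '[[0,0,0.0,0,0,0,0.02]]';python3 go.py .4542 -.3742 .007 92.8
```

```text
time_s: 11.42
ee_pos: [0.4518, -0.3728, 0.0214]
tcp_rot: [-3.137, -0.006, 1.613]
contact_force: [-0.7, 0.4, -1.0]
opening: 0.031
gripper_force: 39.9
t 11.42 ee [ 0.4518 -0.3728  0.0214] rpy [-179.72   -0.33   92.43] F [-0.7  0.4 -1. ] open 0.031
rotvec tool [-0.0049 -0.0059 -0.0065] | d before rot [-0.0016  0.0024  0.0144] | d after rot [-0.0015  0.0023  0.0144] | dist 0.015
time_s: 11.5
ee_pos: [0.4531, -0.3727, 0.0246]
tcp_rot: [-3.139, -0.003, 1.615]
contact_force: [0.5, 0.4, 0.1]
opening: 0.031
gripper_force: 39.9
t 11.5 ee [ 0.4531 -0.3727  0.0246] rpy [-179.86   -0.18   92.55] F [0.5 0.4 0.1] open 0.031
rotvec tool [-0.0025 -0.0031 -0.0043] | d before rot [-0.0016  0.001   0.0176] | d after rot [-0.0015  0.001   0.0176] | dist 0.018
```

```bash
python3 -m pendant '[[-0.001,0,0.005,0,0,-0.003,0.02],[0,0,0.004,0,0,0,0.02],[0,0,0.003,0,0,0,0.02],[0,0,0.002,0,0,0,0.02],[0,0,0,0,0,0,0.02],[0,0,0,0,0,0,0.02]]';  python3 go.py .4542 -.3742 .007 92.8
```

```text
time_s: 12.0
ee_pos: [0.4543, -0.3745, 0.0125]
tcp_rot: [3.141, 0.0, 1.62]
contact_force: [-0.5, 0.7, -0.2]
opening: 0.0311
gripper_force: 39.9
t 12.0 ee [ 0.4543 -0.3745  0.0125] rpy [1.7999e+02 2.0000e-02 9.2830e+01] F [-0.5  0.7 -0.2] open 0.0311
rotvec tool [0.0003 0.0003 0.0006] | d before rot [ 0.0003 -0.0001  0.0055] | d after rot [ 0.0003 -0.0001  0.0055] | dist 0.006
```

```bash
python3 -m pendant '[[0,0,0.003,0,0,0,0.02],[0,0,0.002,0,0,0,0.02],[0,0,0.001,0,0,0,0.02],[0,0,0,0,0,0,0.02],[0,0,0,0,0,0,0.02]]';  python3 go.py .4542 -.3742 .007 92.8
```

```text
time_s: 12.42
ee_pos: [0.4541, -0.3746, 0.0065]
tcp_rot: [3.141, 0.0, 1.62]
contact_force: [-0.9, 1.6, 5.2]
opening: 0.0309
gripper_force: 40.4
t 12.42 ee [ 0.4541 -0.3746  0.0065] rpy [1.7999e+02 1.0000e-02 9.2810e+01] F [-0.9  1.6  5.2] open 0.0309
rotvec tool [0.0002 0.0001 0.0003] | d before rot [ 0.0004  0.0001 -0.0005] | d after rot [ 0.0004  0.0001 -0.0005] | dist 0.001
```

```bash
python3 -m pendant '[[0,0,0,0,0,0,0.05],[0,0,0,0,0,0,0.06],[0,0,0,0,0,0,0.06],[0,0,-0.01,0,0,0,0.06],[0,0,-0.03,0,0,0,0.06],[0,0,-0.035,0,0,-0.118,0.06],[0,0,-0.03,0,0,-0.118,0.06],[0,0,-0.01,0,0,-0.118,0.06],[0,0,0,0,0,-0.117,0.06],[0,0,0,0,0,0,0.06]]';  python3 go.py .4435 .1263 .12 119.8
```

```text
time_s: 13.25
ee_pos: [0.4545, -0.375, 0.1231]
tcp_rot: [3.141, 0.003, 2.096]
contact_force: [0.7, 0.2, -0.9]
opening: 0.0599
gripper_force: 0.0
t 13.25 ee [ 0.4545 -0.375   0.1231] rpy [1.7997e+02 1.4000e-01 1.2011e+02] F [ 0.7  0.2 -0.9] open 0.0599
rotvec tool [0.0006 0.0025 0.0055] | d before rot [0.4392 0.242  0.0021] | d after rot [0.4405 0.2396 0.0031] | dist 0.501
```

```bash
python3 -m pendant '[[0.017,0.0093,0,0,0,0.0055,0.06],[0.034,0.0185,0,0,0,0,0.06],[0.034,0.0185,0,0,0,0,0.06],[0.034,0.0185,0,0,0,0,0.06],[0.034,0.0185,0,0,0,0,0.06],[0.034,0.0185,0,0,0,0,0.06],[0.034,0.0185,0,0,0,0,0.06],[0.034,0.0185,0,0,0,0,0.06],[0.034,0.0185,0,0,0,0,0.06],[0.034,0.0185,0,0,0,0,0.06]]';python3 -m pendant '[[0.034,0.0185,0,0,0,0,0.06],[0.034,0.0185,0,0,0,0,0.06],[0.034,0.0185,0,0,0,0,0.06],[0.0155,0.0083,0,0,0,0,0.06],[0,0,0,0,0,0,0.06],[0,0,0,0,0,0,0.06]]'; python3 go.py .4435 .1263 .03 119.8
python3 - <<'E'
from h import *
np.set_printoptions(linewidth=200,suppress=True,precision=4)
d=grab("top"); s=grab("scene")
m=rim(d,"yellow",(427,216)); print("yellow top",rect(cast(d,np.argwhere(m)[:,::-1],.007)))
m=rim(s,"yellow",(407,177)); print("yellow scene",m.sum(),rect(cast(s,np.argwhere(m)[:,::-1],.007)))
cr=lambda i,x,y:cv2.resize(i["pixels"][y-16:y+17,x-22:x+22],(396,297),interpolation=2)
g=np.vstack([np.hstack([cr(d,427,216),cr(s,407,177)]),np.hstack([cr(d,187,218),cr(d,268,224)])]).astype(float)
cv2.imwrite("pics/p2.png",(g*1.6).clip(0,255).astype(np.uint8)[:,:,::-1])
E
```

```text
time_s: 14.08
ee_pos: [0.4473, -0.0052, 0.1213]
tcp_rot: [-3.141, -0.0, 2.081]
contact_force: [0.2, 0.7, 0.3]
opening: 0.0598
gripper_force: 0.0
time_s: 14.58
ee_pos: [0.4453, 0.1276, 0.1211]
tcp_rot: [-3.141, -0.0, 2.085]
contact_force: [-0.2, -0.4, -0.2]
opening: 0.0601
gripper_force: 0.0
t 14.58 ee [0.4453 0.1276 0.1211] rpy [-1.7995e+02 -1.0000e-02  1.1946e+02] F [-0.2 -0.4 -0.2] open 0.0601
rotvec tool [-0.0008 -0.0002 -0.006 ] | d before rot [-0.0003 -0.0021  0.0911] | d after rot [-0.0003 -0.0022  0.0911] | dist 0.091
yellow top (array([ 0.4542, -0.3741]), np.float64(-87.24181938171387), 0.15137793123722076, 0.1085193082690239)Traceback (most recent call last):
  File "<stdin>", line 5, in <module>
  File "h.py", line 12, in cast
    r=ray(d,p); return d["xyz"]+r*((z-d["xyz"][2])/r[:,2])[:,None]
  File "h.py", line 9, in ray
    u=cv2.undistortPoints(np.float64(p).reshape(-1,1,2),d["intrinsics"],d["distortion"]).reshape(-1,2)
      ~~~~~~~~~~~~~~~~~~~^^^^^^^^^^^^^^^^^^^^^^^^^^^^^^^^^^^^^^^^^^^^^^^^^^^^^^^^^^^^^^^
cv2.error: OpenCV(4.12.0) /io/opencv/modules/calib3d/src/undistort.dispatch.cpp:347: error: (-215:Assertion failed) CV_IS_MAT(_src) && CV_IS_MAT(_dst) && (_src->rows == 1 || _src->cols == 1) && (_dst->rows == 1 || _dst->cols == 1) && _src->cols + _src->rows - 1 == _dst->rows + _dst->cols - 1 && (CV_MAT_TYPE(_src->type) == CV_32FC2 || CV_MAT_TYPE(_src->type) == CV_64FC2) && (CV_MAT_TYPE(_dst->type) == CV_32FC2 || CV_MAT_TYPE(_dst->type) == CV_64FC2) in function 'cvUndistortPointsInternal'
```

```bash
cat >> h.py <<'E'
def ports(i,c,z=.026):
    a=i["pixels"].astype(np.float32)[c[1]-10:c[1]+11,c[0]-20:c[0]+21]; g=cv2.resize(a,None,fx=6,fy=6,interpolation=2).mean(2)
    t=cv2.GaussianBlur(g,(0,0),4); pk=(t==cv2.dilate(t,np.ones((35,35))))&(t>87)&(t<115)
    pix=(np.argwhere(pk)[:,::-1]+.5)/6-.5+[c[0]-20,c[1]-10]; return pix,cast(i,pix,z)
E
python3 - <<'E'
from h import *
np.set_printoptions(linewidth=200,suppress=True,precision=4)
d=grab("top"); s=grab("scene")
print(ports(d,(427,215)))
cr=lambda i,x,y:cv2.resize(i["pixels"][y-16:y+17,x-22:x+22],(396,297),interpolation=2)
g=np.vstack([np.hstack([cr(d,427,216),cr(s,235,270)]),np.hstack([cr(d,187,218),cr(d,268,224)])]).astype(float)
cv2.imwrite("pics/p2.png",(g*1.8).clip(0,255).astype(np.uint8)[:,:,::-1])
E
```

```text
(array([[439.75  , 215.25  ],
       [431.9167, 215.5833],
       [416.75  , 216.5833]]), array([[ 0.4578, -0.4102,  0.026 ],
       [ 0.4573, -0.3858,  0.026 ],
       [ 0.4553, -0.3387,  0.026 ]]))
```

View pics/p2.png

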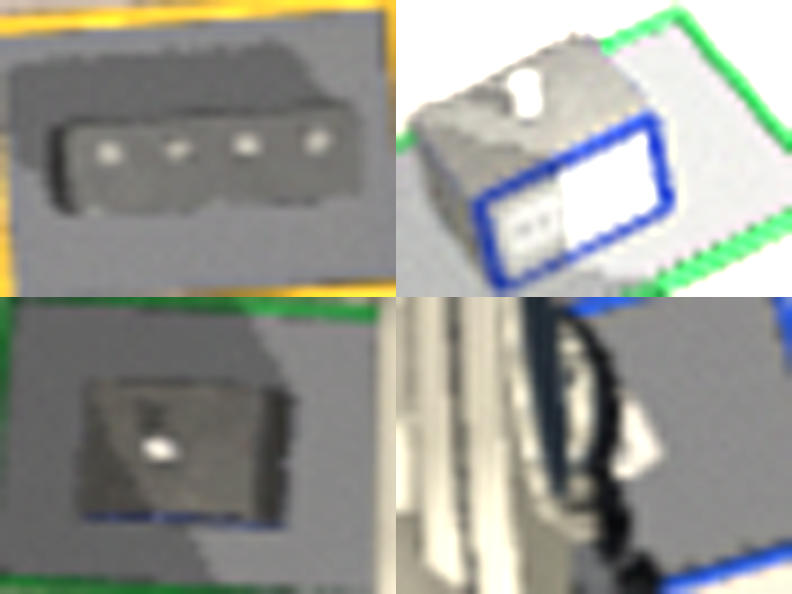

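Hub: the ports' mean y is -0.3744 at 92°, so it sits well in yellow. The cell stands upright in green. Now I grasp the camera.

```bash
python3 -m pendant '[[0,-0.001,0.03,0,0,-0.004,0.06],[0,0,0.03,0,0,0,0.06],[0,0,0.02,0,0,0,0.06],[0,0,0.008,0,0,0,0.06],[0,0,0,0,0,0,0.06],[0,0,0,0,0,0,0.06]]'; python3 go.py .4435 .1263 .028 119.8
python3 - <<'E'
from h import *
d=grab("top"); o=(405,200)
px=lambda x,y:(o[0]+x/9-.4,o[1]+y/9-.4)
print(cast(d,px(50,175),.004),cast(d,px(73,165),.026),cast(d,px(362,155),.026),cast(d,px(220,112),.026),cast(d,px(220,207),.026))
E
```

```text
time_s: 15.28
ee_pos: [0.4453, 0.1257, 0.0337]
tcp_rot: [-3.141, -0.0, 2.088]
contact_force: [0.7, 0.2, 0.1]
opening: 0.0603
gripper_force: 0.0
t 15.28 ee [0.4453 0.1257 0.0337] rpy [-179.99   -0.    119.64] F [0.7 0.2 0.1] open 0.0603
rotvec tool [-0.0001 -0.     -0.0029] | d before rot [ 0.0014 -0.0012  0.0057] | d after rot [ 0.0014 -0.0012  0.0057] | dist 0.006
[[ 0.44895086 -0.32284162  0.004     ]] [[ 0.45137817 -0.32602778  0.026     ]] [[ 0.45256228 -0.42560475  0.026     ]] [[ 0.46845888 -0.37749735  0.026     ]] [[ 0.43582639 -0.37586354  0.026     ]]
```

```bash
python3 -m pendant '[[0.0012,-0.001,0.005,0,0,0,0.05],[0,0,0,0,0,0,0.035],[0,0,0,0,0,0,0.02],[0,0,0,0,0,0,0.015],[0,0,0,0,0,0,0.015],[0,0,0,0,0,0,0.015],[0,0,0,0,0,0,0.015]]' 30; python3 go.py .4435 .1263 .028 119.8
```

```text
time_s: 15.92
ee_pos: [0.4436, 0.1268, 0.0287]
tcp_rot: [3.141, 0.0, 2.09]
contact_force: [-2.7, -0.4, 6.2]
opening: 0.0279
gripper_force: 35.0
t 15.92 ee [0.4436 0.1268 0.0287] rpy [1.7997e+02 2.0000e-02 1.1973e+02] F [-2.7 -0.4  6.2] open 0.0279
rotvec tool [ 0.0006  0.0003 -0.0013] | d before rot [-0.0004 -0.0004  0.0007] | d after rot [-0.0004 -0.0004  0.0007] | dist 0.001
```

```bash
python3 -m pendant '[[0,0,-0.012,0,0,0,0.015],[0,0,-0.025,0,0,0.05,0.015],[0,0,-0.025,0,0,0.1,0.015],[0,0,-0.02,0,0,0.1,0.015],[0,0,-0.005,0,0,0.08,0.015],[0,0,0,0,0,0.048,0.015],[0,0,0,0,0,0,0.015]]'; python3 go.py .463 -.1178 .1 98.1
```

```text
time_s: 16.5
ee_pos: [0.4437, 0.1269, 0.1158]
tcp_rot: [3.14, -0.0, 1.709]
contact_force: [1.3, 0.9, -1.4]
opening: 0.0277
gripper_force: 34.3
t 16.5 ee [0.4437 0.1269 0.1158] rpy [179.93  -0.    97.94] F [ 1.3  0.9 -1.4] open 0.0277
rotvec tool [ 0.0012 -0.     -0.0028] | d before rot [-0.245  -0.0147  0.0158] | d after rot [-0.2449 -0.0153  0.0158] | dist 0.246
```

```bash
python3 -m pendant '[[-0.02,-0.0012,0,0,0,-0.0028,0.015],[-0.037,-0.0023,0,0,0,0,0.015],[-0.037,-0.0023,0,0,0,0,0.015],[-0.037,-0.0023,0,0,0,0,0.015],[-0.037,-0.0023,0,0,0,0,0.015],[-0.037,-0.0023,0,0,0,0,0.015],[-0.027,-0.0017,0,0,0,0,0.015],[-0.013,-0.0009,0.02,0,0,0,0.015],[0,0,0.03,0,0,0,0.015],[0,0,0.02,0,0,0,0.015]]'; python3 -m pendant '[[0,0,0.006,0,0,0,0.015],[0,0,0,0,0,0,0.015],[0,0,0,0,0,0,0.015]]'; python3 go.py .463 -.1178 .0287 98.1
```

```text
time_s: 17.33
ee_pos: [0.4626, -0.1188, 0.0432]
tcp_rot: [-3.141, -0.001, 1.714]
contact_force: [-0.6, 0.3, -0.5]
opening: 0.0279
gripper_force: 34.3
time_s: 17.58
ee_pos: [0.4634, -0.1178, 0.0397]
tcp_rot: [-3.141, -0.0, 1.715]
contact_force: [-0.0, 0.0, -0.1]
opening: 0.0273
gripper_force: 34.3
t 17.58 ee [ 0.4634 -0.1178  0.0397] rpy [-1.7999e+02 -1.0000e-02  9.8290e+01] F [-0.   0.  -0.1] open 0.0273
rotvec tool [-0.0002 -0.0002  0.0033] | d before rot [ 0.     -0.0004  0.011 ] | d after rot [ 0.     -0.0004  0.011 ] | dist 0.011
```

```bash
python3 -m pendant '[[0,-0.0003,0.004,0,0,0.003,0.015],[0,0,0.003,0,0,0,0.015],[0,0,0.002,0,0,0,0.015],[0,0,0.001,0,0,0,0.015],[0,0,0.001,0,0,0,0.015],[0,0,0.0,0,0,0,0.015]]'; python3 go.py .463 -.1178 .0287 98.1; python3 -m pendant '[[0,0,0.001,0,0,0,0.015],[0,0,0,0,0,0,0.015]]'
```

```text
time_s: 18.08
ee_pos: [0.4631, -0.1179, 0.0288]
tcp_rot: [3.141, 0.0, 1.712]
contact_force: [-1.5, 0.4, 3.6]
opening: 0.0277
gripper_force: 34.7
t 18.08 ee [ 0.4631 -0.1179  0.0288] rpy [1.7997e+02 2.0000e-02 9.8060e+01] F [-1.5  0.4  3.6] open 0.0277
rotvec tool [ 0.0006  0.0003 -0.0007] | d before rot [ 0.0001 -0.0001  0.0001] | d after rot [ 0.0001 -0.0001  0.0001] | dist 0.0
time_s: 18.25
ee_pos: [0.4633, -0.1179, 0.0286]
tcp_rot: [3.14, 0.001, 1.712]
contact_force: [-4.5, 3.1, 16.4]
opening: 0.0276
gripper_force: 36.2
```

```bash
python3 -m pendant '[[0,0,-0.001,0,0,0,0.015],[0,0,0,0,0,0,0.03],[0,0,0,0,0,0,0.04],[0,0,0,0,0,0,0.05],[0,0,0,0,0,0,0.06],[0,0,-0.01,0,0,0,0.06],[0,0,-0.03,0,0,0,0.06],[0,0,-0.035,0,0,0.05,0.08],[0,0,-0.03,0,0,0.1,0.085],[0,0,0,0,0,0.08,0.085]]'; python3 go.py .4668 .3765 .13 85.1
```

```text
time_s: 19.08
ee_pos: [0.4653, -0.1189, 0.1386]
tcp_rot: [3.134, 0.003, 1.477]
contact_force: [0.3, -0.8, 0.8]
opening: 0.085
gripper_force: 0.0
t 19.08 ee [ 0.4653 -0.1189  0.1386] rpy [1.7957e+02 1.5000e-01 8.4600e+01] F [ 0.3 -0.8  0.8] open 0.085
rotvec tool [ 0.0074  0.0026 -0.0087] | d before rot [ 0.4934 -0.0451  0.007 ] | d after rot [ 0.4937 -0.0408  0.0086] | dist 0.495
```

```bash
python3 -m pendant '[[0.02,-0.0017,0,0,0,-0.003,0.085],[0.037,-0.0031,0,0,0,0,0.085],[0.037,-0.0031,0,0,0,0,0.085],[0.037,-0.0031,0,0,0,0,0.085],[0.037,-0.0031,0,0,0,0,0.085],[0.037,-0.0031,0,0,0,0,0.085],[0.037,-0.0031,0,0,0,0,0.085],[0.037,-0.0031,0,0,0,0,0.085],[0.037,-0.0031,0,0,0,0,0.085],[0.037,-0.0031,0,0,0,0,0.085]]'; python3 -m pendant '[[0.037,-0.0031,0,0,0,0,0.085],[0.037,-0.0031,0,0,0,0,0.085],[0.037,-0.0031,0,0,0,0,0.085],[0.02,-0.0016,0,0,0,0,0.085],[0.01,-0.0008,0,0,0,0,0.085],[0,0,0,0,0,0,0.085],[0,0,0,0,0,0,0.085]]'; python3 go.py .4668 .3765 .0187 85.1
python3 - <<'E'
from h import *
d=grab("top"); s=grab("scene")
cr=lambda i,x,y:cv2.resize(i["pixels"][y-16:y+17,x-22:x+22],(396,297),interpolation=2)
g=np.vstack([np.hstack([cr(d,345,216),cr(s,357,203)]),np.hstack([cr(d,427,216),cr(s,407,177)])]).astype(float)
cv2.imwrite("pics/p3.png",(g*1.5).clip(0,255).astype(np.uint8)[:,:,::-1])
E
```

```text
time_s: 19.92
ee_pos: [0.4636, 0.2382, 0.1332]
tcp_rot: [-3.142, 0.0, 1.484]
contact_force: [1.2, -0.6, -0.4]
opening: 0.0853
gripper_force: 0.0
time_s: 20.5
ee_pos: [0.4644, 0.3773, 0.1329]
tcp_rot: [-3.141, 0.001, 1.485]
contact_force: [0.3, -0.0, 0.2]
opening: 0.0847
gripper_force: 0.0
t 20.5 ee [0.4644 0.3773 0.1329] rpy [-1.7997e+02  5.0000e-02  8.5080e+01] F [ 0.3 -0.   0.2] open 0.0847
rotvec tool [-0.0006  0.0008 -0.0004] | d before rot [-0.0005  0.0026  0.1142] | d after rot [-0.0006  0.0025  0.1142] | dist 0.114
```

View pics/p3.png

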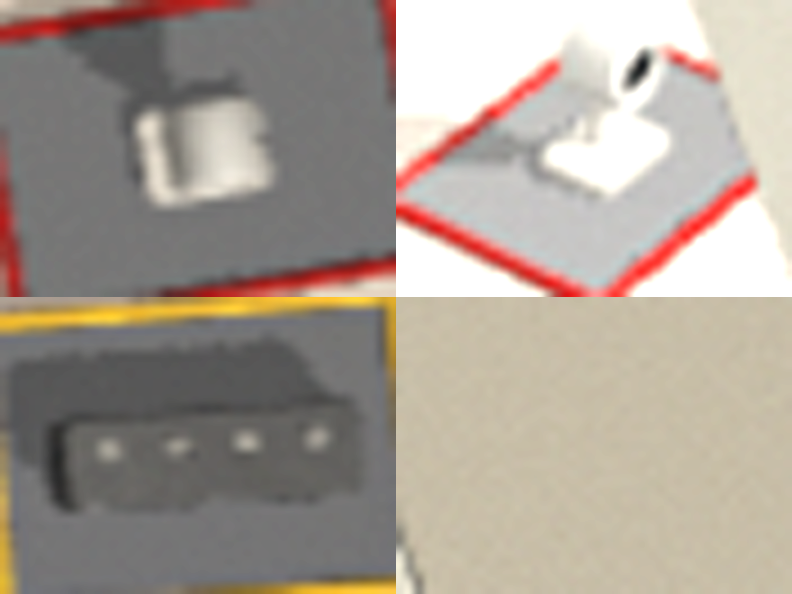

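The camera stands upright in red. Foot corners are (137,112) and (155,207) in the top crop, and (147,155), (217,195), (272,140) in the scene crop. The hub is unchanged. I check the camera's position and descend on the cell.

```bash
python3 - <<'E'
from h import *
d=grab("top"); s=grab("scene")
P=[cast(d,(323+x/9-.4,200+y/9-.4),.011)[0] for x,y in((137,112),(155,207))]+[cast(s,(335+x/9-.4,187+y/9-.4),.011)[0] for x,y in((147,155),(217,195),(272,140))]
for p in P: print(p.round(4))
t=np.radians(98.1); print("tray frame (x,y) mm:",[(1e3*(R.from_euler("z",-(t-np.pi/2)).apply(p-[.463,-.1178,0]))[:2]).round(1) for p in P])
E
python3 -m pendant '[[0,0.001,0.02,0,0,0,0.085],[0,0.001,0.03,0,0,0,0.085],[0,0,0.03,0,0,0,0.085],[0,0,0.02,0,0,0,0.085],[0,0,0.01,0,0,0,0.085],[0,0,0,0,0,0,0.085],[0,0,0,0,0,0,0.085]]'; python3 go.py .4668 .3765 .0187 85.1
```

```text
[ 0.4757 -0.0956  0.011 ]
[ 0.4426 -0.1009  0.011 ]
[ 0.4745 -0.0979  0.011 ]
[ 0.4391 -0.0987  0.011 ]
[ 0.4491 -0.1389  0.011 ]
tray frame (x,y) mm: [array([15.8, 20.2]), array([-17.8,  19.6]), array([14.2, 18. ]), array([-21. ,  22.3]), array([-16.7, -18.9])]
time_s: 21.28
ee_pos: [0.467, 0.3773, 0.0239]
tcp_rot: [3.141, -0.0, 1.484]
contact_force: [0.1, -0.1, 0.7]
opening: 0.0853
gripper_force: 0.0
t 21.28 ee [0.467  0.3773 0.0239] rpy [ 1.7999e+02 -1.0000e-02  8.5000e+01] F [ 0.1 -0.1  0.7] open 0.0853
rotvec tool [ 0.0002 -0.0001 -0.0017] | d before rot [-0.0008 -0.0001  0.0052] | d after rot [-0.0008 -0.0001  0.0052] | dist 0.005
```

```bash
python3 -m pendant '[[0,0,0.005,0,0,-0.0015,0.085],[0,0,0,0,0,0,0.06],[0,0,0,0,0,0,0.045],[0,0,0,0,0,0,0.03],[0,0,0,0,0,0,0.03],[0,0,0,0,0,0,0.03],[0,0,0,0,0,0,0.03],[0,0,0,0,0,0,0.03]]' 40; python3 go.py .4668 .3765 .0187 85.1
```

```text
time_s: 21.95
ee_pos: [0.4669, 0.3779, 0.0191]
tcp_rot: [3.14, -0.001, 1.486]
contact_force: [-1.0, -1.7, 5.9]
opening: 0.0456
gripper_force: 42.4
t 21.95 ee [0.4669 0.3779 0.0191] rpy [ 1.7993e+02 -4.0000e-02  8.5130e+01] F [-1.  -1.7  5.9] open 0.0456
rotvec tool [ 0.0011 -0.0008  0.0006] | d before rot [-0.0014 -0.      0.0004] | d after rot [-0.0014 -0.      0.0004] | dist 0.001
```

```bash
python3 -m pendant '[[0,0,-0.012,0,0,0,0.03],[0,0,-0.025,0,0,-0.05,0.03],[0,0,-0.025,0,0,-0.1,0.03],[0,0,-0.015,0,0,-0.1,0.03],[0,0,0,0,0,-0.06,0.03],[0,0,0,0,0,-0.027,0.03],[0,0,0,0,0,0,0.03]]'; python3 go.py .441 .1216 .0985 104.4
```

```text
time_s: 22.53
ee_pos: [0.4664, 0.3776, 0.0955]
tcp_rot: [3.142, -0.0, 1.824]
contact_force: [-0.5, 0.1, -2.5]
opening: 0.0454
gripper_force: 41.7
t 22.53 ee [0.4664 0.3776 0.0955] rpy [180.    -0.   104.52] F [-0.5  0.1 -2.5] open 0.0454
rotvec tool [ 0.0001 -0.0001  0.002 ] | d before rot [-0.2415 -0.0888 -0.0031] | d after rot [-0.2417 -0.0883 -0.003 ] | dist 0.257
```

```bash
python3 -m pendant '[[-0.0175,-0.0064,0,0,0,0.002,0.03],[-0.036,-0.0132,0,0,0,0,0.03],[-0.036,-0.0132,0,0,0,0,0.03],[-0.036,-0.0132,0,0,0,0,0.03],[-0.036,-0.0132,0,0,0,0,0.03],[-0.036,-0.0132,0,0,0,0,0.03],[-0.03,-0.011,0,0,0,0,0.03],[-0.0142,-0.0049,0.01,0,0,0,0.03],[0,0,0.025,0,0,0,0.03],[0,0,0.02,0,0,0,0.03]]'; python3 -m pendant '[[0,0,0.01,0,0,0,0.03],[0,0,0,0,0,0,0.03],[0,0,0,0,0,0,0.03]]'; python3 go.py .441 .1216 .0187 104.4
```

```text
time_s: 23.37
ee_pos: [0.4409, 0.1204, 0.0398]
tcp_rot: [3.14, 0.0, 1.817]
contact_force: [-0.2, 0.1, -2.6]
opening: 0.0449
gripper_force: 41.7
time_s: 23.62
ee_pos: [0.4404, 0.1215, 0.03]
tcp_rot: [-3.14, -0.0, 1.82]
contact_force: [-0.3, 0.1, -2.0]
opening: 0.0455
gripper_force: 41.6
t 23.62 ee [0.4404 0.1215 0.03  ] rpy [-1.7991e+02 -1.0000e-02  1.0427e+02] F [-0.3  0.1 -2. ] open 0.0455
rotvec tool [-0.0015 -0.0003 -0.0022] | d before rot [-0.0001  0.0006  0.0113] | d after rot [-0.0001  0.0006  0.0113] | dist 0.011
```

```bash
python3 -m pendant '[[0,0.0003,0.004,0,0,0,0.03],[0,0,0.003,0,0,0,0.03],[0,0,0.002,0,0,0,0.03],[0,0,0.001,0,0,0,0.03],[0,0,0,0,0,0,0.03],[0,0,0.0,0,0,0,0.03]]'; python3 go.py .441 .1216 .0187 104.4; python3 -m pendant '[[0,0,0.001,0,0,0,0.03],[0,0,0,0,0,0,0.03]]'
```

```text
time_s: 24.12
ee_pos: [0.4412, 0.1217, 0.0204]
tcp_rot: [3.141, 0.0, 1.821]
contact_force: [0.5, -0.0, -3.2]
opening: 0.0453
gripper_force: 41.7
t 24.12 ee [0.4412 0.1217 0.0204] rpy [179.99   0.   104.33] F [ 0.5 -0.  -3.2] open 0.0453
rotvec tool [ 0.0002  0.     -0.0013] | d before rot [-0.0001 -0.0002  0.0017] | d after rot [-0.0001 -0.0002  0.0017] | dist 0.002
time_s: 24.28
ee_pos: [0.4411, 0.1217, 0.0193]
tcp_rot: [3.141, 0.0, 1.821]
contact_force: [0.3, -0.4, -2.1]
opening: 0.0455
gripper_force: 41.7
```

```bash
python3 -m pendant '[[0,0,0.0006,0,0,0,0.03],[0,0,0.0004,0,0,0,0.03],[0,0,0,0,0,0,0.03]]'; python3 -m pendant '[[0,0,0,0,0,0,0.055],[0,0,0,0,0,0,0.07],[0,0,0,0,0,0,0.08],[0,0,0,0,0,0,0.08],[0,0,-0.01,0,0,0,0.08],[0,0,-0.03,0,0,0,0.08],[0,0,-0.035,0,0,0,0.08],[0,0,-0.03,0,0,0,0.07],[0,0,0,0,0,0,0.06],[0,0,0,0,0,0,0.06]]'; python3 go.py .6145 .077 .12 104.4
```

```text
time_s: 24.53
ee_pos: [0.4412, 0.1217, 0.0191]
tcp_rot: [3.141, 0.0, 1.821]
contact_force: [-4.2, -0.5, 10.2]
opening: 0.0455
gripper_force: 43.2
time_s: 25.37
ee_pos: [0.4421, 0.1218, 0.1247]
tcp_rot: [3.138, 0.001, 1.821]
contact_force: [-0.2, 0.5, -0.8]
opening: 0.0599
gripper_force: 0.0
t 25.37 ee [0.4421 0.1218 0.1247] rpy [1.7980e+02 3.0000e-02 1.0432e+02] F [-0.2  0.5 -0.8] open 0.0599
rotvec tool [ 0.0034  0.0006 -0.0013] | d before rot [-0.086   0.156   0.0053] | d after rot [-0.0862  0.1559  0.0047] | dist 0.178
```

```bash
python3 -m pendant '[[-0.035,0.0168,0,0,0,0,0.06],[-0.035,0.0168,0,0,0,0,0.06],[-0.035,0.0168,0,0,0,0,0.06],[-0.035,0.0168,0,0,0,0,0.06],[0,0,0,0,0,0,0.06]]'
python3 - <<'E'
from h import *
np.set_printoptions(suppress=True,precision=4)
d=grab("top"); s=grab("scene")
m,q,v,p,P=face(d,(269,222),.046,thr=2.8); print("cell",m.sum(),p.mean(0),P.mean(0),rect(P))
f=lambda a:(a[...,0]-a[...,2]>45)
w=[blob(i,f,c,8)[1] for i,c in((d,(282,168)),(s,(284,207)))]; print("weight",w,tri(d,w[0],s,w[1]))
cr=lambda i,x,y:cv2.resize(i["pixels"][y-16:y+17,x-22:x+22],(396,297),interpolation=2)
g=np.vstack([np.hstack([cr(d,269,222),cr(s,307,238)]),np.hstack([cr(d,345,216),cr(d,282,168)])]).astype(float)
cv2.imwrite("pics/p4.png",(g*1.5).clip(0,255).astype(np.uint8)[:,:,::-1])
E
python3 go.py .6145 .077 .08 104.4
```

```text
time_s: 25.78
ee_pos: [0.5443, -0.002, 0.1213]
tcp_rot: [-3.141, 0.001, 1.817]
contact_force: [-1.0, 0.5, -0.0]
opening: 0.0601
gripper_force: 0.0
cell 43247 [272.0018 222.0513] [0.4479 0.1073 0.046 ] (array([0.4484, 0.1182]), np.float64(88.69606781005861), 0.13433010876178741, 0.09972905367612839)
t 25.88 ee [0.5407 0.0015 0.1213] rpy [-1.7983e+02 -8.0000e-02  1.0419e+02] F [ 0.3 -0.2  0.5] open 0.0601
rotvec tool [-0.003  -0.0013 -0.0037] | d before rot [0.055  0.0902 0.0411] | d after rot [0.0548 0.0903 0.0413] | dist 0.113Traceback (most recent call last):
  File "<stdin>", line 6, in <module>
  File "h.py", line 51, in blob
    n,l,st,ce=cv2.connectedComponentsWithStats(m.astype(np.uint8)); k=1+np.argmax(st[1:,4]); return l==k,ce[k],st[k]
                                                                        ~~~~~~~~~^^^^^^^^^^
    return _wrapfunc(a, 'argmax', axis=axis, out=out, **kwds)
    return bound(*args, **kwds)
ValueError: attempt to get argmax of an empty sequence
```

Run:
```python
from h import *
d=grab("top"); s=grab("scene")
cr=lambda i,x,y:cv2.resize(i["pixels"][y-16:y+17,x-22:x+22],(396,297),interpolation=2)
g=np.vstack([np.hstack([cr(d,269,222),cr(s,307,238)]),np.hstack([cr(d,345,216),cr(d,282,168)])]).astype(float)
cv2.imwrite("pics/p4.png",(g*1.5).clip(0,255).astype(np.uint8)[:,:,::-1])
```

```text
(no output)
```

View pics/p4.png

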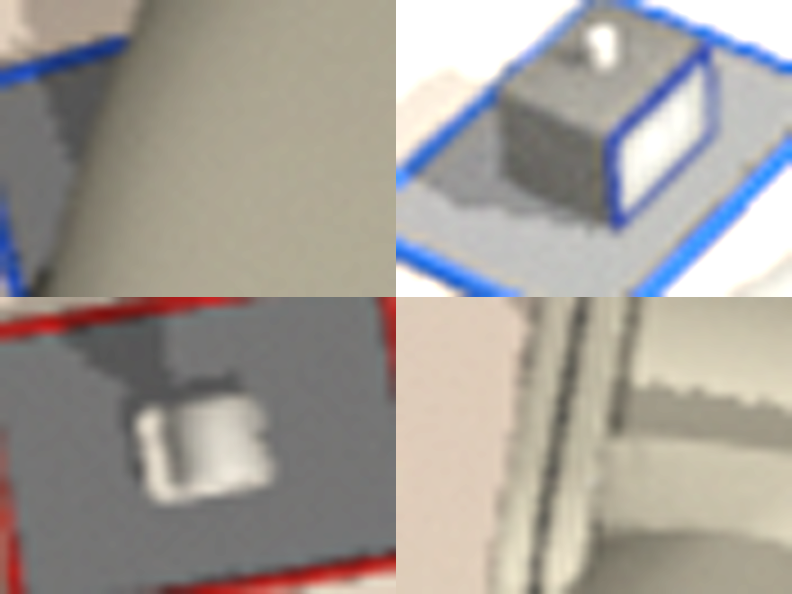

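The cell stands upright in blue in the scene view: front-left top corner at (607,137), its foot at (612,228), front-right at (708,47), back-left at (500,93). The arm hides it from above.

```bash
python3 - <<'E'
from h import *
s=grab("scene")
t=np.radians(104.4)
for x,y,z in((211,137,.046),(216,228,.004),(312,47,.046),(104,93,.046)):
    p=cast(s,(285+x/9-.4,222+y/9-.4),z)[0]; print((1e3*(R.from_euler("z",-(t-np.pi/2)).apply(p-[.441,.1216,0]))[:2]).round(1))
E
python3 -m pendant '[[0.0138,0.0225,0.01,0,0,-0.003,0.06],[0.0138,0.0225,0.01,0,0,0,0.06],[0.0138,0.0225,0.01,0,0,0,0.06],[0.0138,0.0225,0.01,0,0,0,0.06],[0,0,0.01,0,0,0,0.06],[0,0,0,0,0,0,0.06]]';python3 go.py .6145 .077 .003 104.4
```

```text
[-24.7  27.8]
[-22.5  24.8]
[-26.3 -27.2]
[17.3 28.7]
time_s: 26.53
ee_pos: [0.6128, 0.0806, 0.071]
tcp_rot: [-3.138, -0.001, 1.827]
contact_force: [-1.6, -0.5, -0.1]
opening: 0.0601
gripper_force: 0.0
t 26.53 ee [0.6128 0.0806 0.071 ] rpy [-1.7980e+02 -5.0000e-02  1.0468e+02] F [-1.6 -0.5 -0.1] open 0.0601
rotvec tool [-0.0035 -0.0009  0.0048] | d before rot [-0.0039  0.001   0.0679] | d after rot [-0.0039  0.0008  0.068 ] | dist 0.068
```

```bash
python3 -m pendant '[[-0.002,0,0.02,0,0,0,0.06],[0,0,0.02,0,0,0,0.06],[0,0,0.012,0,0,0,0.05],[0,0,0,0,0,0,0.05],[0,0,0,0,0,0,0.05]]';python3 go.py .6145 .077 .003 104.4
```

```text
time_s: 26.95
ee_pos: [0.6138, 0.0766, 0.0217]
tcp_rot: [-3.141, -0.0, 1.824]
contact_force: [0.5, 0.1, 1.1]
opening: 0.0503
gripper_force: 0.0
t 26.95 ee [0.6138 0.0766 0.0217] rpy [-1.7994e+02 -1.0000e-02  1.0450e+02] F [0.5 0.1 1.1] open 0.0503
rotvec tool [-0.001  -0.0002  0.0018] | d before rot [0.0003 0.0008 0.0187] | d after rot [0.0003 0.0008 0.0187] | dist 0.019
```

```bash
python3 -m pendant '[[0,0.0005,0.01,0,0,0,0.045],[0,0,0.006,0,0,0,0.04],[0,0,0.002,0,0,0,0.04],[0,0,0,0,0,0,0.04],[0,0,0,0,0,0,0.04]]';python3 go.py .6145 .077 .003 104.4;python3 -m pendant '[[0,0,0,0,0,0,0.025],[0,0,0,0,0,0,0.015],[0,0,0,0,0,0,0.015],[0,0,0,0,0,0,0.015],[0,0,0,0,0,0,0.015]]' 40; python3 go.py .6145 .077 .003 104.4
```

```text
time_s: 27.37
ee_pos: [0.6152, 0.0767, 0.0033]
tcp_rot: [-3.141, 0.0, 1.824]
contact_force: [0.3, 1.0, 0.4]
opening: 0.0401
gripper_force: 0.0
t 27.37 ee [0.6152 0.0767 0.0033] rpy [-179.99    0.    104.49] F [0.3 1.  0.4] open 0.0401
rotvec tool [-0.0002  0.      0.0017] | d before rot [ 0.0005 -0.0006  0.0003] | d after rot [ 0.0005 -0.0006  0.0003] | dist 0.001
time_s: 27.78
ee_pos: [0.6155, 0.0767, 0.0038]
tcp_rot: [3.141, 0.0, 1.824]
contact_force: [-0.9, -0.9, 6.7]
opening: 0.0236
gripper_force: 39.5
t 27.78 ee [0.6155 0.0767 0.0038] rpy [1.7995e+02 2.0000e-02 1.0450e+02] F [-0.9 -0.9  6.7] open 0.0236
rotvec tool [0.0008 0.0003 0.0017] | d before rot [ 0.0005 -0.0009  0.0008] | d after rot [ 0.0005 -0.0009  0.0008] | dist 0.001
```

```bash
python3 -m pendant '[[0,0,-0.012,0,0,0,0.015],[0,0,-0.025,0,0,0,0.015],[0,0,-0.03,0,0,0,0.015],[0,0,-0.015,0,0,0,0.015],[0,0,0,0,0,0,0.015]]';python3 go.py .4668 .378 .085 104.4
```

```text
time_s: 28.2
ee_pos: [0.617, 0.0768, 0.0888]
tcp_rot: [3.136, 0.001, 1.824]
contact_force: [-0.2, -0.2, -1.0]
opening: 0.0237
gripper_force: 39.5
t 28.2 ee [0.617  0.0768 0.0888] rpy [1.797e+02 8.000e-02 1.045e+02] F [-0.2 -0.2 -1. ] open 0.0237
rotvec tool [0.0053 0.0014 0.0017] | d before rot [ 0.3292 -0.07    0.003 ] | d after rot [ 0.3291 -0.0705  0.0038] | dist 0.337
```

```bash
python3 -m pendant '[[0.018,-0.0039,0,0,0,0,0.015],[0.036,-0.0077,0,0,0,0,0.015],[0.036,-0.0077,0,0,0,0,0.015],[0.036,-0.0077,0,0,0,0,0.015],[0.036,-0.0077,0,0,0,0,0.015],[0.036,-0.0077,0,0,0,0,0.015],[0.036,-0.0077,0,0,0,0,0.015],[0.036,-0.0077,0,0,0,0,0.015],[0.036,-0.0077,0,0,0,0,0.015],[0.0231,-0.005,0,0,0,0,0.015]]';python3 -m pendant '[[0,0,0.015,0,0,0,0.015],[0,0,0.025,0,0,0,0.015],[0,0,0.01,0,0,0,0.015],[0,0,0,0,0,0,0.015],[0,0,0,0,0,0,0.015]]'
python3 go.py .4668 .378 .0078 104.4
python3 - <<'E'
from h import *
s=grab("scene"); d=grab("top")
a=cv2.resize(s["pixels"][230:310,180:300],(600,400),interpolation=2)
cr=lambda i,x,y:cv2.resize(i["pixels"][y-16:y+17,x-22:x+22],(200,150),interpolation=2)
b=np.vstack([cr(d,269,222),cr(d,345,216),np.zeros((100,200,3),np.uint8)])
cv2.imwrite("pics/p5.png",(np.hstack([a,b])*1.4).clip(0,255).astype(np.uint8)[:,:,::-1])
E
```

```text
time_s: 29.03
ee_pos: [0.4623, 0.3801, 0.0841]
tcp_rot: [-3.14, -0.0, 1.825]
contact_force: [0.7, -0.0, -1.8]
opening: 0.0238
gripper_force: 39.5
time_s: 29.45
ee_pos: [0.4643, 0.3772, 0.0346]
tcp_rot: [-3.14, 0.001, 1.823]
contact_force: [0.9, -0.6, -1.2]
opening: 0.0238
gripper_force: 39.5
t 29.45 ee [0.4643 0.3772 0.0346] rpy [-1.7988e+02  3.0000e-02  1.0447e+02] F [ 0.9 -0.6 -1.2] open 0.0238
rotvec tool [-0.0021  0.0006  0.0012] | d before rot [0.0002 0.0027 0.0268] | d after rot [0.0001 0.0026 0.0268] | dist 0.027
```

View pics/p5.png

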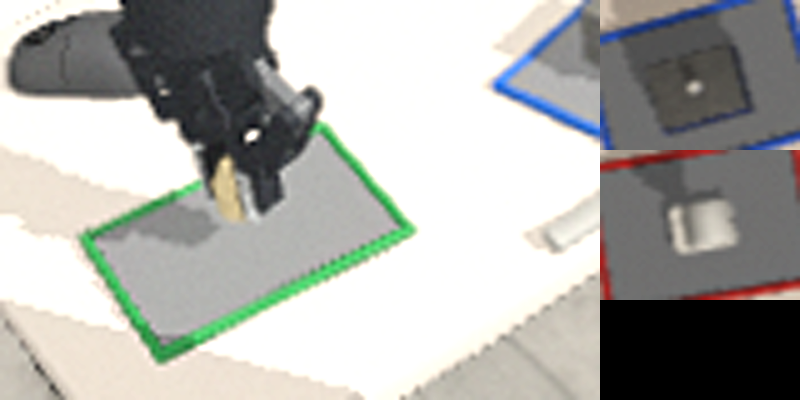

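The crop shows the weight between the fingers at about (230,190), possibly tilted. The cell (top right) looks square and centred in blue, and the camera is fine. I zoom in on the held weight.

Run:
```python
from h import *
s=grab("scene"); d=grab("top")
a=cv2.resize(s["pixels"][250:280,210:250],(800,600),interpolation=2)
cv2.imwrite("pics/p6.png",(a*1.3).clip(0,255).astype(np.uint8)[:,:,::-1])
e=get_state()["ee_pos"]; print(proj(s,[[e[0],e[1],e[2]+o] for o in(-.004,.016,.026)]))
```

```text
[[227.42623467 269.88739251]
 [226.19106016 264.47244527]
 [225.56425175 261.71719962]]
```

View pics/p6.png

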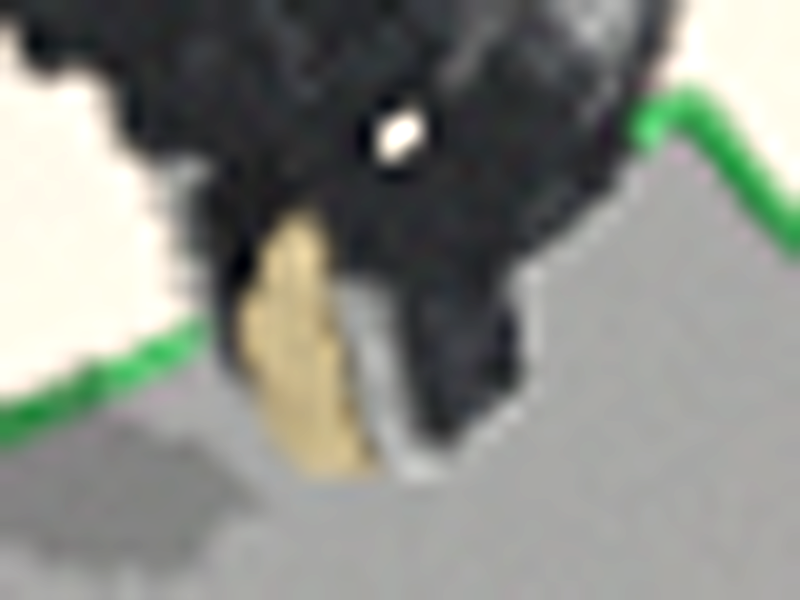

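The weight looks upright: its axis matches the projected vertical, with its base near pixel (227,273). I lower it.

```bash
python3 -m pendant '[[0,0.001,0.01,0,0,0,0.015],[0,0.0005,0.006,0,0,0,0.015],[0,0,0.004,0,0,0,0.015],[0,0,0.002,0,0,0,0.015],[0,0,0.001,0,0,0,0.015],[0,0,0,0,0,0,0.015],[0,0,0,0,0,0,0.015]]'
python3 go.py .4668 .378 .0078 104.4
```

```text
time_s: 30.23
ee_pos: [0.4661, 0.3782, 0.0123]
tcp_rot: [3.142, -0.0, 1.824]
contact_force: [-0.1, 0.9, -0.8]
opening: 0.0237
gripper_force: 39.5
t 30.23 ee [0.4661 0.3782 0.0123] rpy [180.   -0.  104.5] F [-0.1  0.9 -0.8] open 0.0237
rotvec tool [ 0.0001 -0.0001  0.0017] | d before rot [-0.0004  0.0006  0.0045] | d after rot [-0.0004  0.0006  0.0045] | dist 0.005
```

```bash
python3 -m pendant '[[0,0.0005,0.002,0,0,0,0.015],[0,0,0.0015,0,0,0,0.015],[0,0,0.0005,0,0,0,0.015],[0,0,0,0,0,0,0.015],[0,0,0,0,0,0,0.015]]'
python3 go.py .4668 .378 .0078 104.4
```

```text
time_s: 30.65
ee_pos: [0.4665, 0.3782, 0.0083]
tcp_rot: [-3.142, 0.0, 1.824]
contact_force: [-0.4, 0.5, -1.4]
opening: 0.0235
gripper_force: 39.5
t 30.65 ee [0.4665 0.3782 0.0083] rpy [-180.      0.    104.49] F [-0.4  0.5 -1.4] open 0.0235
rotvec tool [-0.0001  0.      0.0017] | d before rot [-0.0003  0.0002  0.0005] | d after rot [-0.0003  0.0002  0.0005] | dist 0.001
```

```bash
python3 -m pendant '[[0,0,0.0006,0,0,0,0.015],[0,0,0.0005,0,0,0,0.015],[0,0,0,0,0,0,0.015]]'; python3 -m pendant '[[0,0,0,0,0,0,0.015]]'
```

```text
time_s: 30.9
ee_pos: [0.4666, 0.3783, 0.0078]
tcp_rot: [3.141, -0.0, 1.824]
contact_force: [-1.2, -1.5, 4.9]
opening: 0.0238
gripper_force: 40.0
time_s: 30.98
ee_pos: [0.4666, 0.3783, 0.0078]
tcp_rot: [3.141, -0.0, 1.824]
contact_force: [-1.1, -0.6, 5.3]
opening: 0.0236
gripper_force: 40.0
```

Contact. I release, lift, and move aside toward the robot for a clear check.

```bash
python3 -m pendant '[[0,0,0,0,0,0,0.03],[0,0,0,0,0,0,0.04],[0,0,0,0,0,0,0.05],[0,0,0,0,0,0,0.05],[0,0,-0.01,0,0,0,0.05],[0,0,-0.03,0,0,0,0.05],[0,0,-0.035,0,0,0,0.05],[0,0,-0.035,0,0,0,0.05],[0,0,-0.035,0,0,0,0.05],[0,0,-0.03,0,0,0,0.05]]'; python3 -m pendant '[[-0.036,0.01,0,0,0,0,0.05],[-0.036,0.01,0,0,0,0,0.05],[-0.036,0.01,0,0,0,0,0.05],[-0.036,0.01,0,0,0,0,0.05],[-0.036,0.01,0,0,0,0,0.05],[-0.036,0.01,0,0,0,0,0.05],[-0.036,0.01,0,0,0,0,0.05],[-0.036,0.01,0,0,0,0,0.05],[-0.02,0.005,0,0,0,0,0.05],[0,0,0,0,0,0,0.05]]'
python3 - <<'E'
from h import *
np.set_printoptions(suppress=True,precision=4)
s=grab("scene"); d=grab("top")
f=lambda a:(a[...,0]-a[...,2]>25)
for i,c,z in((d,(187,217),.02),(s,(229,276),.015)):
    b=blob(i,f,c,9); print("weight",b[1],b[2],cast(i,b[1],z))
cr=lambda i,x,y:cv2.resize(i["pixels"][y-16:y+17,x-22:x+22],(396,297),interpolation=2)
g=np.vstack([np.hstack([cr(d,187,218),cr(s,229,275)]),np.hstack([cr(d,269,222),cr(d,345,216)])]).astype(float)
cv2.imwrite("pics/p7.png",(g*1.6).clip(0,255).astype(np.uint8)[:,:,::-1])
E
python3 go.py .4668 .378 .15 104.4
```

```text
time_s: 31.82
ee_pos: [0.4665, 0.3782, 0.1856]
tcp_rot: [3.14, -0.001, 1.824]
contact_force: [1.0, 0.7, -0.3]
opening: 0.05
gripper_force: 0.0
time_s: 32.65
ee_pos: [0.6277, 0.0973, 0.1823]
tcp_rot: [3.141, 0.001, 1.819]
contact_force: [0.5, -0.8, -0.2]
opening: 0.0499
gripper_force: 0.0
weight [185.1321 218.9057] [181 216   9   7  53] [[0.4648 0.379  0.02  ]]
weight [228.0849 274.1981] [223 268  11  13 106] [[0.467 0.378 0.015]]
t 32.75 ee [0.626  0.1006 0.1824] rpy [-1.7999e+02 -2.0000e-02  1.0439e+02] F [ 0.3  0.9 -0.2] open 0.0503
rotvec tool [-0.0002 -0.0003 -0.0001] | d before rot [ 0.3083 -0.0852  0.0326] | d after rot [ 0.3083 -0.0852  0.0324] | dist 0.321
```

View pics/p7.png

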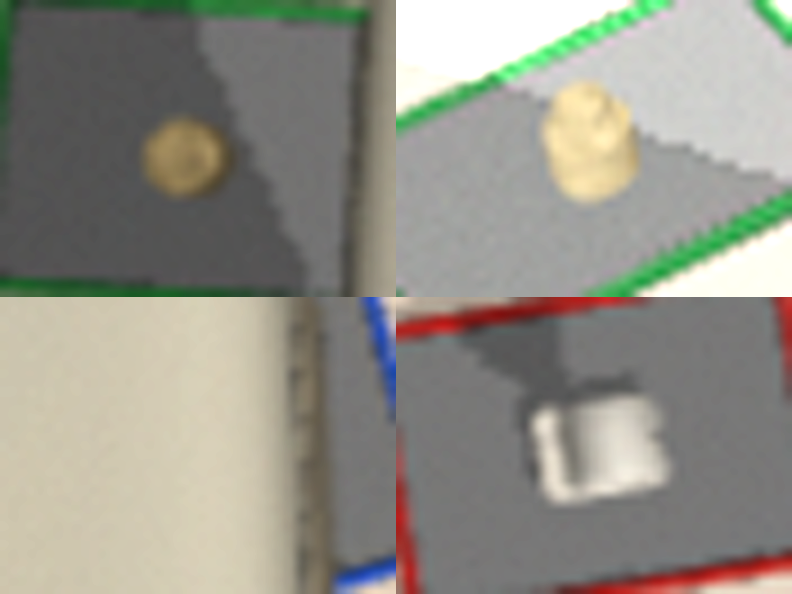

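The weight stands upright in the middle of green, at about (0.466, 0.378). The camera is upright in red. One numeric check of the cell from the stud pixel in the earlier unobstructed view, at about (267.6, 224.9):

Run:
```python
from h import *
np.set_printoptions(suppress=True,precision=4)
d=grab("top")
print("stud start",cast(d,(405+(407-266)/6-.5,199+96/6-.5),.058),"cell was .459,-.365; stud blue",cast(d,(247+94/4.545-.4,206+87/4.545-.4),.058),"tray .441 .1216")
c=[(247+x/4.545-.4,206+y/4.545-.4) for x,y in((643-600,65),(735-600,46),(751-600,108),(667-600,132))]
P=cast(d,c,.046); print(P,rect(P))
```

```text
stud start [[ 0.4594 -0.3654  0.058 ]] cell was .459,-.365; stud blue [[0.4396 0.1204 0.058 ]] tray .441 .1216
[[0.4555 0.1557 0.046 ]
 [0.4668 0.094  0.046 ]
 [0.4251 0.0839 0.046 ]
 [0.4105 0.1401 0.046 ]] (array([0.4398, 0.1197]), np.float64(-76.31148719787599), 0.06262753903865814, 0.04743705689907074)
```

All four items are within about 2 mm and 1° of their goals, so I hand in the job.

```bash
python3 -c "
from plant import env; print(env.sign_off())"
```

```text
the job is handed in; nothing more can be done
None
```

The job is handed in: the load cell is in the blue tray, the hub in yellow and the camera in red, and last of all the brass weight in green; all are upright and about 2 mm from centre as I measured it, and the clock read about 33 s of the 128 s.

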